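Hang the jar-test paddle up to drip dry

ROBOT

A 6-joint arm with a two-finger parallel gripper is mounted at the origin on the work surface. World frame = base frame: x ahead of the robot, y to its left, z up, the work surface at z = 0. Lengths are in m, angles in rad, forces in N, time in s.
With the tool pointing down it reaches from about 0.35 to 0.975 m from the base axis. Payload 4.9 kg.
Tool frame: the origin (TCP) lies on the front face of the gripper's body, between the roots of the fingers; the fingertips stand 73 mm ahead of it and the grasp point (between the pads) lies 54 mm ahead of it (tip_extent is the distance from the TCP to the fingertips, in m); y points along the fingers, x is the direction in which the jaws open and shut, and the axes are right-handed (so a half turn about y gives the same grasp; the last joint's range is limited). The gripper opens to 85 mm and grips with 20 to 120 N. Pads are 22 mm wide; open, the fingers measure 114 mm over their backs; the gripper's body (76 mm by 85 mm) begins 54 mm behind the grasp point. The pads swing forward as they close: fully open they stand 13 mm farther back than shut.
Start: joints at [1.193, 0.053, 1.613, -0, 1.476, -0.119], TCP at [0.16, 0.604, 0.304] pointing down, gripper open.
Joint ranges: [-3.01, 3.01], [-1.01, 2.22], [0.06, 2.58], [-1.02, 4.17], [0.09, 2.62], [-3.14, 3.14]. Speed limits (rad/s): [2.57, 2.57, 3.14, 3.14, 3.14, 3.14].

INTERFACE

Orientations are given as a unit quaternion [w, x, y, z].
In Python, from plant import state, grab_frame, camera_info, job_done, tip_extent gives the robot as it stands.
- The arm moves only by the tool carry_out, never from a script. Its argument "rows" is a list that holds one entry, the list of rows, each a list of 7 numbers: the turn, a rotation vector about the world's x, y, z as a fraction of full scale, then the shift along the world's x, y, z as a fraction of full scale, then the finger opening in mm, from 0 to 85.4. A call has 1 to 5 rows; each row shifts and turns the commanded pose from where the row before left it; what a row does not reach is not made up. Full scale, the value 1, is 40 mm for a shift and 4 degrees for a turn. A row lasts 1/10 s, in which the tool goes at most 50 mm and 8.59 degrees, less where a joint would pass 70% of its speed; a pose out of reach is approached as far as the arm can. A call with a number of a shift or a turn outside -1 to 1 is refused whole. A call with a gripper value outside its range is refused whole. The fingers move at their own pace and stop on an object; the grip force is fixed at half the most. Time passes only in rows, so rows that do not move let the fingers close. It gives the time, the measured TCP pose, the force and the opening at its end, in the units of the state.
- state(): the state, without advancing time (a new reading comes with each control period).
- grab_frame(name): name is "scene" or "top" or "wrist"; returns the picture (400x640x3 uint8, blue, green, red); there is no depth.
- camera_info(name): a dict with "intrinsics" (3x3 intrinsics, pixels), "k1" (the pictures are not rectified: a ray, as slopes to the right and down, at radius r is drawn at 1 + k1 r^2 times it, then the intrinsics apply), "xyz" and "rotation" of the camera in the world; the wrist camera has in their place "tool_from_camera" (4x4, takes a point from camera to tool coordinates, whose origin is the TCP and whose axes are the tool frame's). Camera axes: x right, y down, z forward; pixel columns grow to the right and rows downward; lengths in m; the calibration is good to about 2 mm. A picture is of the moment at which its call begins: read the wrist's pose just before it. camera_info takes no time and is no camera call.
- job_done(): hands the job in, once; it reports no verdict.
The state is a dict: "time": time; "joint_pos": joint angles; "joint_vel": joint speeds; "joint_efforts": joint torques, N m; "tool_pos": TCP position; "tool_rot": TCP orientation; "contact_force": force on the tool from outside, world axes, zero at the start; "ft_torque": the same for the moment, N m; "gripper_width": opening from 0.0 (shut) to 1.0 (fully open).
Only numpy, scipy, OpenCV 4.12 (cv2) and the standard library are available. Lean on these libraries where they do the work, as an engineer would, in place of code of your own. Each camera call takes 0.05 s, during which the arm holds its last target.

TASK

Lift the stirring paddle out of its storage tray by the shaft, lay it flat on the black rubber mat and let go. Then take it by the round head at its end, raise it clear, ease your grip step by step to 3 to 5 N so that it swings plumb below the fingers, and once it hangs still grip it firmly again (20 N or more). Finally hang it by its collar in the open fork of the drying stand, head up, and let go, without disturbing the bottles or the beaker.

Things in the scene. Friction and masses are not known exactly. Their poses are not given: they have to be found in the camera images.
- paddle_shaft (a point): Point on the axis of the stirring paddle's shaft, near its balance point. Paddle: bare metal, 222 mm long, 0.24 kg; round shaft 10 mm thick; x axis along the shaft towards the head, y along the blade's width. Along x from here: collar from +70 to +76 mm, head centre +104 mm, blade from -110 to -82 mm. At the start it lies level in the tray, its axis 19 mm above the bench.
- paddle_head (a point): Centre of the paddle's round head, a cylinder 26 mm in diameter and 16 mm long at its end, taken by its rim; axes as paddle_shaft. 34 mm from the collar's underside. Held here the paddle turns about the line between the fingers: 20 N or more can hold it at a slant, at 3 to 5 N it hangs nearly plumb; eased all at once it may swing hard and slip out. On the mat it lies tilted 2 degrees.
- paddle_collar (a point): Point on the shaft's axis in the plane of the collar's underside (its face towards the blade), which comes to lie on the fork. The collar is a disc 25 mm in diameter, 6 mm thick. Axes as paddle_shaft.
- paddle_foot (a point): Centre of the blade's end edge, the paddle's far end from the head, 180 mm from the collar's underside. The blade is flat, 70 mm wide, 28 mm long, 10 mm thick.
- tray: Grey plastic tray fixed to the bench, 250 by 110 mm, base 6 mm thick. Origin on the bench under the stored paddle's collar, x along the paddle to its head. Two blocks 42 mm high (x from -25 to +45 mm) leave a channel 32 mm wide round collar and head, too narrow for fingers; the shaft is open from x = -25 to -145 mm. A pad 14 mm high is under the blade.
- mat: Flat black rubber mat fixed to the bench, 300 mm (its x) by 170 mm (its y), 3 mm thick. Origin at the centre of its underside.
- fork: Drying stand fixed to the bench: base plate 130 by 140 mm, 12 mm thick, a 16 mm square post at x = +48 mm, and at its top a level fork of two flat tines that point along -x. Origin on the bench at the centre of the base.
- fork_seat (a point): Middle of the fork's slot, level with the tops of the tines, 235 mm above the bench; axes as fork. The slot is 15 mm wide (y), open at its -x end 50 mm from here, closed 40 mm from here at +x; each tine is 12 mm wide and 10 mm thick. Nothing on the stand is higher than the tines.
- bottle_a: Bystander: closed white plastic wide-mouth bottle, 88 mm in diameter, 160 mm high; origin at the centre of its underside.
- bottle_b: Bystander: another such bottle.
- beaker: Bystander: glass beaker, 72 mm in diameter at the rim, 90 mm high; origin at the centre of its underside.
Mind the look-alikes: they are no part of the job. What is shaped like the part that bears paddle_shaft but yellow is not meant.

How it is judged:
On the way, in this order (a step that is already met when the one before it is completed fails the run):
1. the paddle lies flat on the mat (middle of its shaft over the mat), let go and at rest (x of paddle_shaft in the frame of mat between -0.15 and 0.15 m and y of paddle_shaft in the frame of mat between -0.085 and 0.085 m and height (world z) of each of paddle_head, paddle_foot below 0.03 m and contact force between the fingers and paddle below 0.1 N and linear speed of paddle below 0.03 m/s), for 0.2 s.
2. the paddle hangs plumb (within 9 degrees, head up) and nearly still in an eased grip (under 10 N on each finger), its blade clear of the bench and not touching the stand (angle between paddle_head's own x axis and vertical below 0.157 rad and angular speed of paddle below 0.4 rad/s and height (world z) of paddle_foot above 0.015 m and contact force between paddle and fork below 0.05 N and contact force between the fingers and paddle between 1 and 20 N), for 0.2 s.
3. it still hangs so, gripped firmly again (over 15 N on each finger) (angle between paddle_head's own x axis and vertical below 0.157 rad and angular speed of paddle below 0.4 rad/s and height (world z) of paddle_foot above 0.015 m and contact force between paddle and fork below 0.05 N and contact force between the fingers and paddle above 30 N), for 0.3 s.
At the end, for the whole second after the job is handed in: The paddle hangs in the slot of the fork, head up, its collar lying on the tines (underside within 5 mm of their tops, axis within 6 mm of the slot's middle line and between the slot's two ends), within about 8 degrees of plumb, at rest and let go (x of paddle_collar in the frame of fork_seat between -0.047 and 0.04 m and y of paddle_collar in the frame of fork_seat between -0.006 and 0.006 m and z of paddle_collar in the frame of fork_seat between -0.004 and 0.005 m and angle between paddle_head's own x axis and vertical below 0.15 rad and linear speed of paddle below 0.05 m/s and contact force between the fingers and paddle below 0.1 N); the robot touches nothing.
It fails at once if a bottle or the beaker is pushed more than 30 mm or tipped (distance of any of bottle_a, bottle_b, beaker from where it was at the start of the episode above 0.03 m or angle between any of bottle_a, bottle_b, beaker's own z axis and vertical above 0.35 rad).
It also fails if it takes over 72 s, if anything falls off the work surface, if the arm or the gripper's body presses on something with over 40 N, if the wrist force passes 120 N, or if a joint passes its speed limit or range.

## Working session

There is one attempt and no reset: what is moved stays moved. The work goes in short steps, Python scripts to look and compute and a tool call to move; the robot and the scene stay as the last step left them, time stands still between calls to the robot, and variables do not carry over. Pictures are saved under pics/ and viewed, and the job is handed in when it is done.

Besides the shell and the picture viewer there is one more tool, called after "Request:" as name(argument=value, ...) on one line, values as JSON. carry_out: Moves the arm, as the interface text tells. Shift numbers are shares of 40 mm and turn numbers shares of 4 degrees, none past 1 either way. Its arguments: {"type":"object","properties":{"rows":{"type":"array"}},"required":["rows"]}

```bash
ls; mkdir -p pics; python3 - <<'E'
from plant import *
import cv2,json
print(state())
for n in ["scene","top","wrist"]:
    cv2.imwrite(f"pics/{n}0.png",grab_frame(n)); print(n,camera_info(n))
print(tip_extent)
E
```

```text
pics
{'time': 0.0, 'joint_pos': array([ 1.19303041e+00,  5.33761443e-02,  1.61426202e+00, -2.90469099e-05,
        1.47600405e+00, -1.19038206e-01]), 'joint_vel': array([-0.00167812, -0.00143562, -0.00095661,  0.00104129,  0.00065123,
       -0.00015873]), 'joint_efforts': array([ 2.37904431e-03, -3.93692636e+01, -3.70177031e+01,  1.93712174e-05,
        7.07997009e-03, -2.25653429e-05]), 'tool_pos': array([0.15976308, 0.60375622, 0.30267001]), 'tool_rot': array([-0.55994338,  0.56070233,  0.43070356, -0.43193837]), 'contact_force': array([ 0.30257825, -0.37060827,  0.29150806]), 'ft_torque': array([-0.03656913, -0.00148173, -0.00571438]), 'gripper_width': 1.0018325914108106}
scene {'intrinsics': array([[493.09942037,   0.        , 315.69398353],
       [  0.        , 493.09942037, 204.3281505 ],
       [  0.        ,   0.        ,   1.        ]]), 'k1': -0.11292133338214808, 'xyz': array([1.62274946, 0.40810973, 1.08082268]), 'rotation': array([-0.24111841,  0.51386484,  0.74190171, -0.35691272])}
top {'intrinsics': array([[479.38335353,   0.        , 322.9872899 ],
       [  0.        , 479.38335353, 202.01792778],
       [  0.        ,   0.        ,   1.        ]]), 'k1': -0.030147476359762712, 'xyz': array([ 0.42768483, -0.0174757 ,  1.66003153]), 'rotation': array([-0.03194963,  0.71411464, -0.69889584,  0.02375098])}
wrist {'intrinsics': array([[303.07751661,   0.        , 323.95059973],
       [  0.        , 303.07751661, 202.46970669],
       [  0.        ,   0.        ,   1.        ]]), 'k1': -0.023739704935133266, 'tool_from_camera': array([[ 9.99999587e-01,  8.46821880e-04,  3.28781960e-04,
        -6.20585227e-04],
       [-3.55298152e-05, -3.25194611e-01,  9.45647114e-01,
        -7.10194754e-02],
       [ 9.07712788e-04, -9.45646735e-01, -3.25194446e-01,
         8.43689101e-02],
       [ 0.00000000e+00,  0.00000000e+00,  0.00000000e+00,
         1.00000000e+00]])}
0.0726
```

View pics/scene0.png

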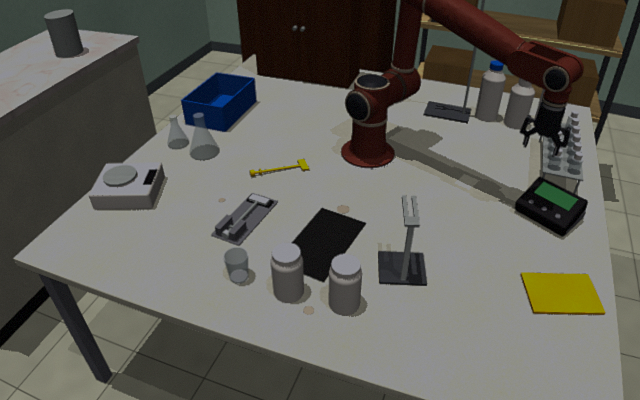

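View pics/top0.png

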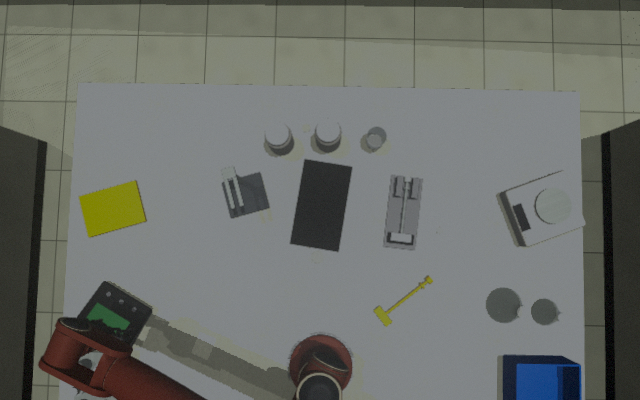

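View pics/wrist0.png

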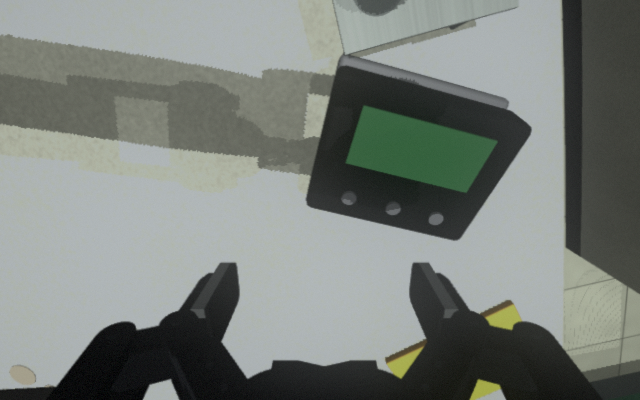

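```bash
cat > h.py <<'E'
import numpy as np, cv2
from scipy.spatial.transform import Rotation as R
from plant import *
def rot(q): return R.from_quat([q[1],q[2],q[3],q[0]]).as_matrix()
def cam(n,st=None):
    c=camera_info(n)
    if n=='wrist':
        st=st or state(); T=np.array(c['tool_from_camera']); Rt=rot(st['tool_rot'])
        return c, Rt@T[:3,:3], Rt@T[:3,3]+st['tool_pos']
    return c, rot(c['rotation']), np.array(c['xyz'])
def ray(C,uv):
    c,Rm,p=C; K=c['intrinsics']; d=np.array([(uv[0]-K[0,2])/K[0,0],(uv[1]-K[1,2])/K[1,1]])
    s=d.copy()
    for _ in range(30): s=d/(1+c['k1']*(s@s))
    return p, Rm@np.array([s[0],s[1],1.])
def onz(C,uv,z):
    p,d=ray(C,uv); return p+d*(z-p[2])/d[2]
def proj(C,X):
    c,Rm,p=C; q=Rm.T@(np.asarray(X,float)-p); s=q[:2]/q[2]; s=s*(1+c['k1']*(s@s)); K=c['intrinsics']
    return np.array([K[0,0]*s[0]+K[0,2],K[1,1]*s[1]+K[1,2]])
def tri(C1,u1,C2,u2):
    A=np.zeros((3,3));b=np.zeros(3);L=[]
    for C,u in((C1,u1),(C2,u2)):
        p,d=ray(C,u);d=d/np.linalg.norm(d);M=np.eye(3)-np.outer(d,d);A+=M;b+=M@p;L.append((p,d))
    X=np.linalg.solve(A,b); return X,[np.linalg.norm(np.cross(X-p,d)) for p,d in L]
def crop(src,x0,x1,y0,y1,s,out):
    im=cv2.imread(src)[y0:y1,x0:x1]; im=cv2.convertScaleAbs(im,alpha=1.6,beta=0); cv2.imwrite(out,cv2.resize(im,None,fx=s,fy=s,interpolation=cv2.INTER_CUBIC))
E
python3 -c "
from h import *
crop('pics/top0.png',210,440,110,260,3.4,'pics/top0z.png')
crop('pics/scene0.png',200,440,180,320,3.3,'pics/scene0z.png')"
```

```text
(no output)
```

View pics/top0z.png

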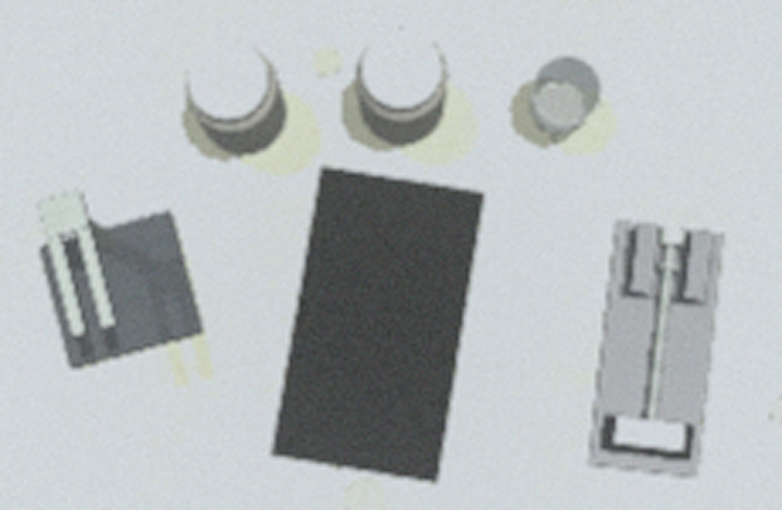

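View pics/scene0z.png

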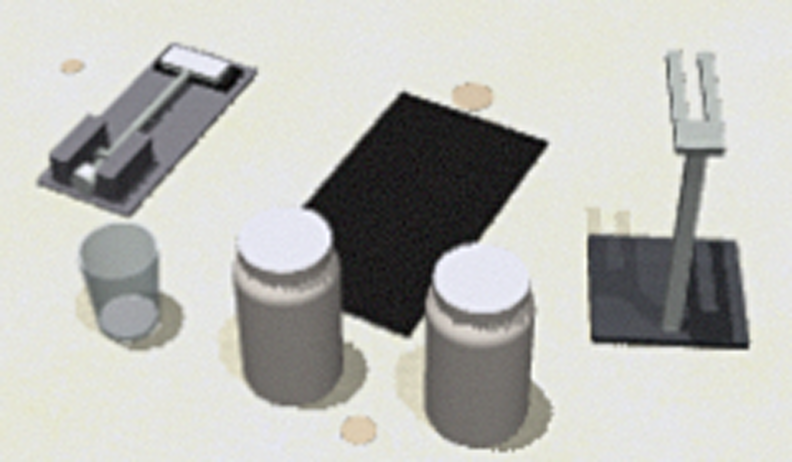

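```bash
python3 - <<'E'
from h import *
np.set_printoptions(precision=4,suppress=True)
C=cam('top')
def o(u): return (u[0]/3.4+210-.35,u[1]/3.4+110-.35)
for n,z,P in [('tray',.006,[(615,220),(723,233),(693,475),(590,463)]),('mat',.003,[(322,168),(484,193),(437,480),(273,455)]),('base',.012,[(40,248),(170,211),(204,335),(73,367)]),
 ('tines',.235,[(83,235),(97,237),(106,326),(116,326),(52,240),(63,240),(72,335),(82,333)]),('crossbar',.235,[(38,203),(82,192),(91,230)]),('bottle cap',.16,[(229,82),(401,73)]),('beaker rim',.09,[(567,88)]),
 ('shaft',.02,[(674,240),(671,265),(667,300),(651,415)]),('blade',.024,[(615,417),(692,423),(690,450),(613,447)]) ]:
    Q=np.array([onz(C,o(u),z) for u in P]); print(n);print(Q[:,:2]); print(' side',np.linalg.norm(np.diff(Q,axis=0),axis=1), Q.mean(0))
E
```

```text
tray
[[ 0.6594 -0.2294]
 [ 0.6484 -0.3398]
 [ 0.4017 -0.3109]
 [ 0.4116 -0.2068]]
 side [0.111  0.2483 0.1046] [ 0.5303 -0.2717  0.006 ]
mat
[[ 0.7075  0.0716]
 [ 0.6849 -0.0952]
 [ 0.391  -0.0528]
 [ 0.4126  0.114 ]]
 side [0.1683 0.297  0.1681] [0.549  0.0094 0.003 ]
base
[[0.6178 0.3572]
 [0.6585 0.2254]
 [0.5324 0.1866]
 [0.497  0.3189]]
 side [0.138  0.1319 0.1369] [0.5764 0.272  0.012 ]
tines
[[0.6044 0.2688]
 [0.6029 0.2564]
 [0.5243 0.2456]
 [0.5245 0.2367]
 [0.5994 0.2962]
 [0.5996 0.2864]
 [0.5157 0.2753]
 [0.5177 0.2665]]
 side [0.0126 0.0793 0.0088 0.0956 0.0098 0.0846 0.009 ] [0.5611 0.2665 0.235 ]
crossbar
[[0.6321 0.3099]
 [0.6427 0.2711]
 [0.609  0.2619]]
 side [0.0402 0.035 ] [0.6279 0.281  0.235 ]
bottle cap
[[ 0.7606  0.1523]
 [ 0.7722 -0.0084]]
 side [0.1611] [0.7664 0.0719 0.16  ]
beaker rim
[[ 0.7766 -0.1704]]
 side [] [ 0.7766 -0.1704  0.09  ]
shaft
[[ 0.6383 -0.2875]
 [ 0.6128 -0.2846]
 [ 0.5772 -0.2809]
 [ 0.461  -0.2658]]
 side [0.0257 0.0358 0.1172] [ 0.5723 -0.2797  0.02  ]
blade
[[ 0.4581 -0.2292]
 [ 0.4538 -0.3063]
 [ 0.4268 -0.3045]
 [ 0.4282 -0.2276]]
 side [0.0772 0.027  0.077 ] [ 0.4417 -0.2669  0.024 ]
```

```bash
python3 - <<'E'
from h import *
np.set_printoptions(precision=4,suppress=True)
s=state();M=rot(s['tool_rot']);print(M, np.degrees(np.arctan2(M[1,0],M[0,0])),np.degrees(np.arctan2(M[1,2],M[0,2])))
# paddle segmentation: bright pixels in tray
im=cv2.imread('pics/top0.png')[170:255,380:430]
print(im.max(2).min(),im.max(2).max())
E
```

```text
[[ 0.2559 -0.0006 -0.9667]
 [ 0.9667 -0.0015  0.2559]
 [-0.0016 -1.      0.0002]] 75.17385036184777 165.17383210386856
45 139
```

Request:
carry_out(rows=[[[0, 0, 0.5, 0.3, -0.3, 0.8, 85], [0, 0, 0.5, 0.77, -0.77, 0.33, 85], [0, 0, 0.5, 0.77, -0.77, 0.33, 85], [0, 0, 0.5, 0.77, -0.77, 0.33, 85], [0, 0, 0.1, 0.77, -0.77, 0.33, 85]]])

```text
time: 0.65
tool_pos: [0.2959, 0.4676, 0.3889]
tool_rot: [-0.527, 0.527, 0.471, -0.472]
contact_force: [0.3, 0.4, -0.2]
gripper_width: 0.996
```

Request:
carry_out(rows=[[[0, 0, 0, 0.77, -0.77, 0.33, 85], [0, 0, 0, 0.77, -0.77, 0.33, 85], [0, 0, 0, 0.77, -0.77, 0.33, 85], [0, 0, 0, 0.77, -0.77, 0.33, 85], [0, 0, 0, 0.77, -0.77, 0.33, 85]]])

```text
time: 1.15
tool_pos: [0.45, 0.3134, 0.455]
tool_rot: [0.527, -0.527, -0.471, 0.471]
contact_force: [0.2, -0.6, 0.0]
gripper_width: 0.996
```

Request:
carry_out(rows=[[[0, 0, 0, 0.77, -0.77, 0, 85], [0, 0, 0, 0.5, -0.5, 0, 85], [0, 0, 0, 0, 0, 0, 85], [0, 0, 0, 0, 0, 0, 85]]])

```text
time: 1.55
tool_pos: [0.5001, 0.2638, 0.4541]
tool_rot: [0.528, -0.527, -0.471, 0.471]
contact_force: [0.2, 0.3, -0.5]
gripper_width: 0.996
```

```bash
cat > w.py <<'E'
from h import *
import sys,pickle
n=sys.argv[1]; s=state(); im=grab_frame('wrist'); cv2.imwrite(f'pics/{n}.png',im); pickle.dump(s,open(f'pics/{n}.pkl','wb')); print(s['time'],s['tool_pos'],s['gripper_width'])
cv2.imwrite(f'pics/{n}b.png',cv2.convertScaleAbs(im,alpha=1.5))
E
python3 w.py w1
```

```text
1.55 [0.50007707 0.26384502 0.45411436] 0.9957677361979772
```

View pics/w1b.png

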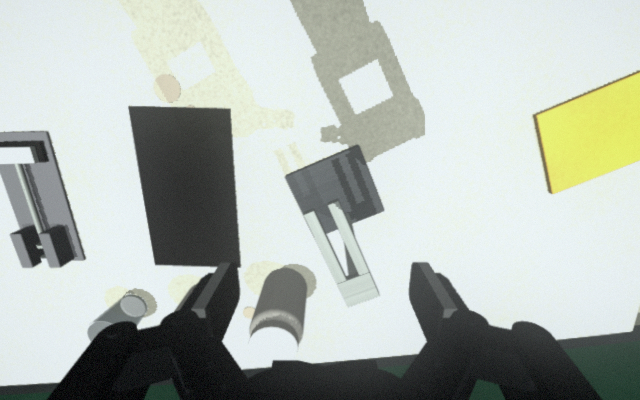

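```bash
python3 -c "
from h import *
crop('pics/w1.png',270,400,130,320,3.1,'pics/w1z.png')"
```

```text
(no output)
```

View pics/w1z.png

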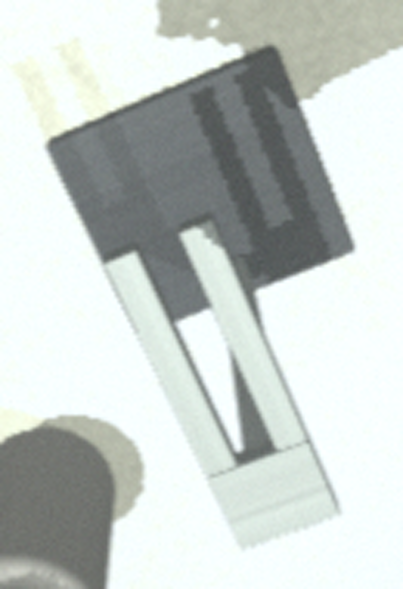

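```bash
python3 - <<'E'
from h import *
import pickle
np.set_printoptions(precision=4,suppress=True)
s=pickle.load(open('pics/w1.pkl','rb'));C=cam('wrist',s)
o=lambda u:(u[0]/3.1+270-.34,u[1]/3.1+130-.34)
P=dict(Lto=(105,262),Lti=(136,251),Lri=(235,467),Lro=(208,477),Rti=(181,232),Rto=(211,220),Rri=(273,452),Rro=(308,441))
Q={k:onz(C,o(v),.235)[:2] for k,v in P.items()}
for k,v in Q.items():print(k,v)
yaw=lambda a,b:np.degrees(np.arctan2(*(b-a)[::-1]))
for a,b in [('Lto','Lro'),('Lti','Lri'),('Rti','Rri'),('Rto','Rro')]: print(a,b,yaw(Q[a],Q[b]),np.linalg.norm(Q[b]-Q[a]))
print('widths',[np.linalg.norm(Q[a]-Q[b]) for a,b in [('Lto','Lti'),('Lti','Rti'),('Rti','Rto'),('Lri','Rri')]])
m=sum(Q[k] for k in('Lti','Rti'))/2; r=sum(Q[k] for k in('Lri','Rri'))/2
print(m,r,yaw(m,r))
B=[onz(C,o(u),.012)[:2] for u in [(48,143),(272,46),(354,248)]]
print('base',B,yaw(B[1],B[2]),yaw(B[1],B[0]),(B[0]+B[2])/2)
# two-view check
Ct=cam('top');ot=lambda u:(u[0]/3.4+210-.35,u[1]/3.4+110-.35)
for k,u in dict(Lto=(72,335),Lti=(82,333),Rti=(106,326),Rto=(116,326)).items(): print(k,tri(C,o(P[k]),Ct,ot(u)))
E
```

```text
Lto [0.5252 0.2394]
Lti [0.5225 0.2501]
Lri [0.6085 0.2752]
Lro [0.6116 0.2652]
Rti [0.5176 0.2656]
Rto [0.5146 0.2757]
Rri [0.6039 0.2892]
Rro [0.6008 0.3019]
Lto Lro 16.57511278413067 0.09014182817849331
Lti Lri 16.25013101268091 0.08960639608202504
Rti Rri 15.317618243545839 0.08947974158790636
Rto Rro 16.881133844586984 0.09012061218597431
widths [np.float64(0.011011998580588869), np.float64(0.01622094525728108), np.float64(0.01060115491442536), np.float64(0.014769698382610379)]
[0.52   0.2578] [0.6062 0.2822] 15.78420438434615
base [array([0.5345, 0.1916]), array([0.4947, 0.3206]), array([0.6166, 0.3591])] 17.53831492929718 -72.85568670373429 [0.5756 0.2753]
Lto (array([0.5048, 0.2538, 0.3078]), [np.float64(0.00899332896847197), np.float64(0.008993328968471851)])
Lti (array([0.5125, 0.256 , 0.2711]), [np.float64(0.004342242524119095), np.float64(0.004342242524119104)])
Rti (array([0.5312, 0.2597, 0.1849]), [np.float64(0.0059097088356700606), np.float64(0.005909708835670099)])
Rto (array([0.5381, 0.2652, 0.1421]), [np.float64(0.013693889174038392), np.float64(0.013693889174038307)])
```

Request:
carry_out(rows=[[[0, 0, 0, 0, -1, 0, 85], [0, 0, 0, 0, -1, 0, 85], [0, 0, 0, 0, -1, 0, 85], [0, 0, 0, 0, -1, 0, 85], [0, 0, 0, 0, -1, 0, 85]]])

```text
time: 2.1
tool_pos: [0.4991, 0.0641, 0.4548]
tool_rot: [-0.527, 0.527, 0.472, -0.472]
contact_force: [1.0, -0.4, -0.1]
gripper_width: 0.999
```

Request:
carry_out(rows=[[[0, 0, 0, 0, -1, -0.5, 85], [0, 0, 0, 0, -1, -0.5, 85], [0, 0, 0, 0, -1, -0.5, 85], [0, 0, 0, 0, -1, -0.5, 85], [0, 0, 0, 0, -1, -0.5, 85]]])

```text
time: 2.6
tool_pos: [0.4997, -0.1359, 0.3542]
tool_rot: [-0.526, 0.527, 0.472, -0.472]
contact_force: [1.2, -0.2, 0.3]
gripper_width: 0.997
```

Request:
carry_out(rows=[[[0, 0, 0, 0, -1, -0.5, 85], [0, 0, 0, 0, -1, -0.5, 85], [0, 0, 0, 0, -1, -0.5, 85], [0, 0, 0, 0, -0.5, 0, 85], [0, 0, 0, 0, 0, 0, 85]]])

```text
time: 3.1
tool_pos: [0.5, -0.2766, 0.2945]
tool_rot: [0.528, -0.527, -0.471, 0.471]
contact_force: [0.5, 0.6, 1.0]
gripper_width: 0.994
```

```bash
python3 w.py w2; python3 -c "
from h import *
M=rot(state()['tool_rot']);print(np.degrees(np.arctan2(M[1,0],M[0,0])),M)"
```

```text
3.1 [ 0.49997357 -0.27663418  0.29446147] 0.9937751097011471
83.56137003785415 [[ 1.12138907e-01  6.34209276e-04 -9.93692338e-01]
 [ 9.93692379e-01  4.99201300e-04  1.12139230e-01]
 [ 5.67172247e-04 -9.99999674e-01 -5.74229036e-04]]
```

View pics/w2b.png

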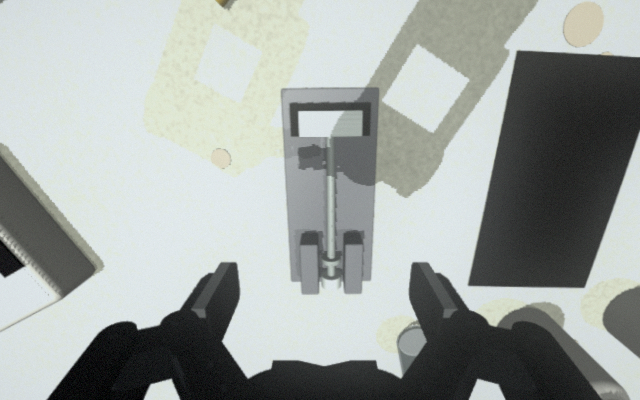

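```bash
python3 -c "
from h import *
crop('pics/w2.png',270,400,80,310,2.6,'pics/w2z.png')"
```

```text
(no output)
```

View pics/w2z.png

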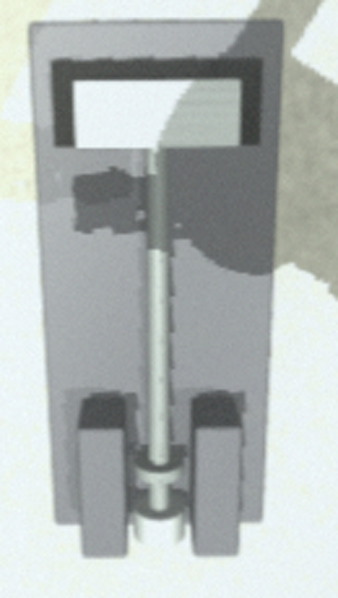

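```bash
python3 - <<'E'
from h import *
import pickle
np.set_printoptions(precision=4,suppress=True)
s=pickle.load(open('pics/w2.pkl','rb'));C=cam('wrist',s)
o=lambda u:(u[0]/2.6+270-.3,u[1]/2.6+80-.3)
B=np.array([onz(C,o(u),.024)[:2] for u in [(75,80),(240,80),(243,147),(76,147)]]);print(B,np.linalg.norm(np.diff(B,axis=0),axis=1))
S=np.array([onz(C,o(u),.021)[:2] for u in [(156.5,180),(158.5,440)]]);print(S)
d=S[1]-S[0];print('yaw',np.degrees(np.arctan2(d[1],d[0])))
foot=(B[0]+B[1])/2; print('foot',foot)
u=d/np.linalg.norm(d)
print('ps',foot+.110*u,'collar',foot+.18*u,'collar px pts',onz(C,o((158,463)),.0315),onz(C,o((158,482)),.0315))
E
```

```text
[[ 0.4249 -0.2961]
 [ 0.4326 -0.2279]
 [ 0.4602 -0.2286]
 [ 0.4521 -0.2994]] [0.0686 0.0276 0.0713]
[[ 0.4705 -0.2668]
 [ 0.5964 -0.2793]]
yaw -5.652713523879717
foot [ 0.4287 -0.262 ]
ps [ 0.5382 -0.2728] collar [ 0.6079 -0.2797] collar px pts [ 0.6031 -0.2804  0.0315] [ 0.6134 -0.2815  0.0315]
```

Request:
carry_out(rows=[[[0, 0, 0, 0.3, 0.03, -0.9, 85], [0, 0, 0, 0.3, 0.03, -0.9, 85], [0, 0, 0, 0.28, 0.03, -0.9, 85], [0, 0, 0, 0, 0, -0.9, 85], [0, 0, 0, 0, 0, -0.75, 85]]])

```text
time: 3.65
tool_pos: [0.5363, -0.2699, 0.1205]
tool_rot: [-0.526, 0.527, 0.472, -0.472]
contact_force: [1.3, 0.0, -0.6]
gripper_width: 1.0
```

```bash
python3 w.py w3
```

```text
3.65 [ 0.5363264 -0.2698982  0.1205269] 0.9995499511689832
```

View pics/w3b.png

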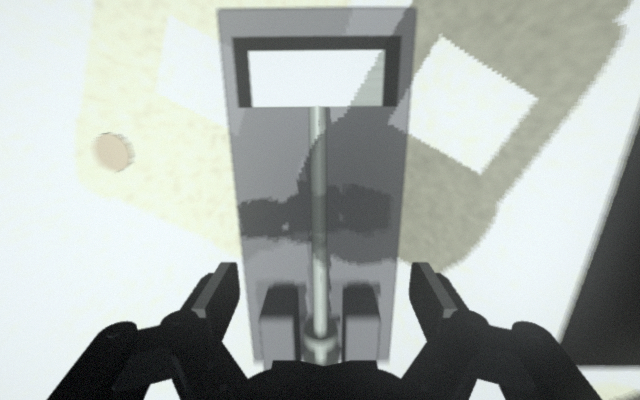

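Request:
carry_out(rows=[[[0, 0, 0, 0, -0.05, -0.5, 85], [0, 0, 0, 0, 0, -0.44, 85], [0, 0, 0, 0, 0, 0, 30], [0, 0, 0, 0, 0, 0, 0], [0, 0, 0, 0, 0, 0, 0]]])

```text
time: 4.2
tool_pos: [0.5365, -0.2742, 0.0855]
tool_rot: [-0.526, 0.528, 0.472, -0.471]
contact_force: [0.4, 0.5, -0.0]
gripper_width: 0.509
```

Request:
carry_out(rows=[[[0, 0, 0, 0, 0, 0, 0], [0, 0, 0, 0, 0, 0, 0], [0, 0, 0, 0, 0, 0, 0], [0, 0, 0, 0, 0, 0, 0]]])

```text
time: 4.6
tool_pos: [0.5357, -0.2746, 0.0844]
tool_rot: [-0.527, 0.528, 0.471, -0.471]
contact_force: [-0.8, 1.4, 6.1]
gripper_width: 0.085
```

Request:
carry_out(rows=[[[0, 0, 0, 0, 0, 0, 0], [0, 0, 0, 0, 0, 0, 0], [0, 0, 0, 0, 0, 0.05, 0]]])

```text
time: 4.9
tool_pos: [0.535, -0.2742, 0.085]
tool_rot: [0.527, -0.527, -0.471, 0.471]
contact_force: [0.5, -0.9, -2.4]
gripper_width: 0.083
```

```bash
python3 w.py w4
```

```text
4.9 [ 0.53497633 -0.27423971  0.08500535] 0.08251454168974182
```

View pics/w4b.png

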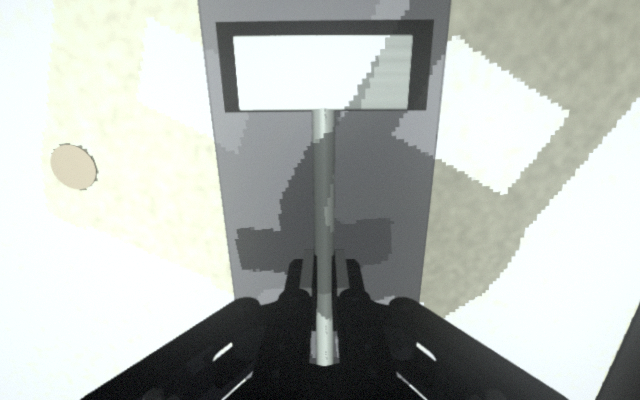

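Request:
carry_out(rows=[[[0, 0, 0, 0, 0, 0.3, 0], [0, 0, 0, 0, 0, 0.5, 0], [0, 0, 0, 0, 0, 0.7, 0], [0, 0, 0, 0, 0, 0.7, 0], [0, 0, 0, 0, 0, 0.1, 0]]])

```text
time: 5.45
tool_pos: [0.5369, -0.2754, 0.1818]
tool_rot: [-0.525, 0.53, 0.472, -0.47]
contact_force: [-0.0, -0.7, -2.0]
gripper_width: 0.086
```

```bash
python3 w.py w5
```

```text
5.45 [ 0.53692688 -0.27544085  0.18183156] 0.08559255042595154
```

View pics/w5b.png

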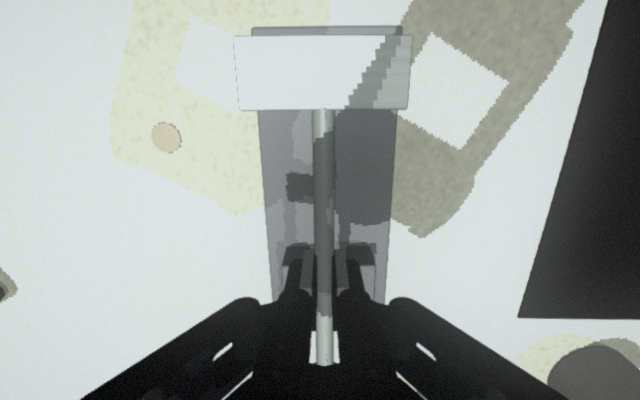

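Request:
carry_out(rows=[[[0, 0, 0, 0, 0.4, 0, 0], [0, 0, 0, -0.05, 0.8, 0, 0], [0, 0, 0, -0.05, 0.9, 0, 0], [0, 0, 0, -0.05, 0.9, 0, 0], [0, 0, 0, -0.05, 0.9, 0, 0]]])

```text
time: 6.0
tool_pos: [0.5253, -0.1157, 0.1743]
tool_rot: [0.529, -0.526, -0.47, 0.472]
contact_force: [1.0, -0.2, -2.3]
gripper_width: 0.087
```

Request:
carry_out(rows=[[[0, 0, 0, -0.05, 0.9, 0, 0], [0, 0, 0, -0.05, 0.9, 0, 0], [0, 0, 0, -0.05, 0.8, -0.4, 0], [0, 0, 0, -0.03, 0.5, -0.7, 0], [0, 0, 0, 0, 0.1, -0.7, 0]]])

```text
time: 6.5
tool_pos: [0.5179, 0.0128, 0.1025]
tool_rot: [0.528, -0.526, -0.472, 0.472]
contact_force: [0.5, 0.2, -2.1]
gripper_width: 0.085
```

```bash
python3 w.py w6;python3 -c "
from h import *
M=rot(state()['tool_rot']);print(M)"
```

```text
6.5 [0.51794131 0.01280557 0.10245504] 0.08484429910449484
[[ 1.09408349e-01 -1.22672337e-02 -9.93921188e-01]
 [ 9.93996504e-01  2.22885210e-03  1.09389130e-01]
 [ 8.73401302e-04 -9.99922271e-01  1.24374424e-02]]
```

View pics/w6b.png

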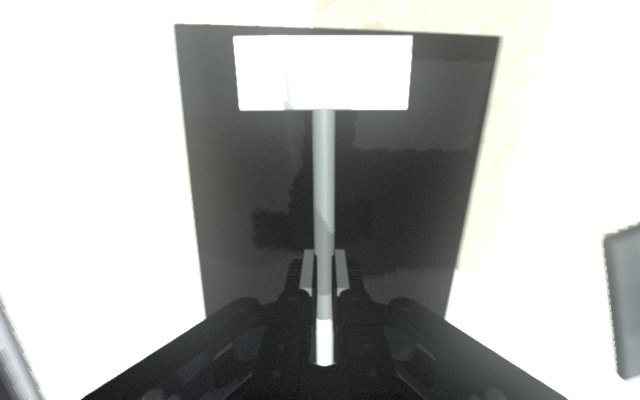

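Request:
carry_out(rows=[[[0, 0, 0, 0, 0, -0.3, 0], [0, 0, 0, 0, 0, -0.22, 0], [0, 0, 0, 0, 0, 0, 0]]])

```text
time: 6.85
tool_pos: [0.5193, 0.0095, 0.0833]
tool_rot: [0.528, -0.527, -0.47, 0.471]
contact_force: [0.3, 0.2, -2.3]
gripper_width: 0.085
```

Request:
carry_out(rows=[[[0, 0, 0, 0, 0, -0.05, 0], [0, 0, 0, 0, 0, 0, 0]]])

```text
time: 7.05
tool_pos: [0.5206, 0.0093, 0.0832]
tool_rot: [-0.527, 0.528, 0.471, -0.471]
contact_force: [1.2, 0.9, -2.3]
gripper_width: 0.085
```

Request:
carry_out(rows=[[[0, 0, 0, 0, 0, -0.05, 0], [0, 0, 0, 0, 0, 0, 0]]])

```text
time: 7.25
tool_pos: [0.5204, 0.0096, 0.0808]
tool_rot: [-0.527, 0.528, 0.471, -0.471]
contact_force: [0.1, -1.0, -2.0]
gripper_width: 0.087
```

Request:
carry_out(rows=[[[0, 0, 0, 0, 0, -0.05, 0], [0, 0, 0, 0, 0, 0, 0]]])

```text
time: 7.45
tool_pos: [0.5204, 0.0097, 0.0788]
tool_rot: [-0.527, 0.528, 0.471, -0.471]
contact_force: [-0.7, 0.5, 0.7]
gripper_width: 0.09
```

Contact. Release and rise.

Request:
carry_out(rows=[[[0, 0, 0, 0, 0, 0, 10], [0, 0, 0, 0, 0, 0, 14], [0, 0, 0, 0, 0, 0, 30], [0, 0, 0, 0, 0, 0, 85], [0, 0, 0, 0, 0, 0, 85]]])

```text
time: 7.95
tool_pos: [0.5199, 0.0098, 0.0783]
tool_rot: [0.527, -0.527, -0.471, 0.471]
contact_force: [0.5, 0.5, 0.5]
gripper_width: 0.666
```

Request:
carry_out(rows=[[[0, 0, 0, 0, 0, 0, 85], [0, 0, 0, 0, 0, 0, 85], [0, 0, 0, 0, 0, 0.5, 85], [0, 0, 0, 0, 0, 0.9, 85], [0, 0, 0, 0, 0, 0.3, 85]]])

```text
time: 8.45
tool_pos: [0.5218, 0.0096, 0.1498]
tool_rot: [-0.526, 0.529, 0.473, -0.47]
contact_force: [1.0, -0.7, -0.1]
gripper_width: 0.995
```

```bash
python3 w.py w7;python3 -c "
from h import *
crop('pics/w7.png',220,430,0,400,1.5,'pics/w7z.png')"
```

```text
8.45 [0.52177138 0.00958461 0.14984021] 0.9951152570796584
```

View pics/w7b.png

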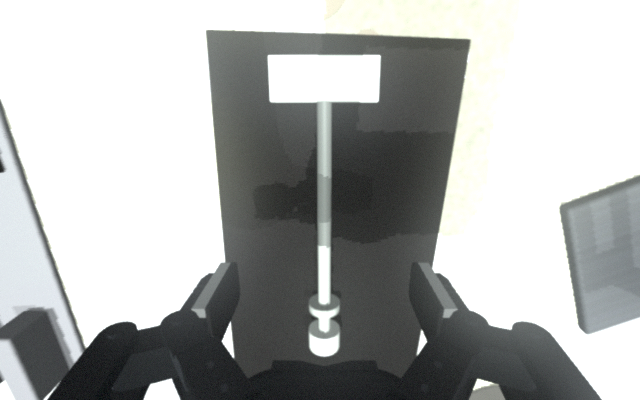

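```bash
python3 - <<'E'
from h import *
import pickle
np.set_printoptions(precision=4,suppress=True)
s=pickle.load(open('pics/w7.pkl','rb'));C=cam('wrist',s)
B=[onz(C,u,.013)[:2] for u in [(268,55),(379,55),(380,102),(269,102)]];print(np.array(B))
foot=(B[0]+B[1])/2
a=onz(C,(323.5,110),.014)[:2];b=onz(C,(323.5,290),.018)[:2];u=(b-a)/np.linalg.norm(b-a)
print(a,b,np.degrees(np.arctan2(u[1],u[0])),foot,'head',foot+.214*u, 'shaft',foot+.11*u)
print('head px: top lines',[onz(C,(323,v),.028)[:2] for v in (322,335)])
E
```

```text
[[ 0.409  -0.0134]
 [ 0.4167  0.0553]
 [ 0.4447  0.0545]
 [ 0.4367 -0.0174]]
[0.4456 0.0173] [0.5805 0.0022] -6.396831445534633 [0.4128 0.021 ] head [ 0.6255 -0.0029] shaft [0.5221 0.0087]
head px: top lines [array([ 0.6029, -0.0007]), array([ 0.6157, -0.0021])]
```

Request:
carry_out(rows=[[[0, 0, 0, 0.5, -0.06, 0, 85], [0, 0, 0, 0.8, -0.1, 0, 85], [0, 0, 0, 0.8, -0.1, 0, 85], [0, 0, 0, 0.47, -0.05, -0.4, 85], [0, 0, 0, 0, 0, 0, 85]]])

```text
time: 9.0
tool_pos: [0.6228, -0.0029, 0.127]
tool_rot: [0.528, -0.526, -0.47, 0.472]
contact_force: [-1.0, 1.0, -0.9]
gripper_width: 0.997
```

```bash
python3 w.py w8; python3 - <<'E'
from h import *
cv2.imwrite('pics/s8.png',grab_frame('scene')); crop('pics/s8.png',220,460,120,330,3,'pics/s8z.png')
E
```

```text
9.0 [ 0.62281692 -0.0028829   0.12699013] 0.9967174673310508
```

View pics/w8b.png

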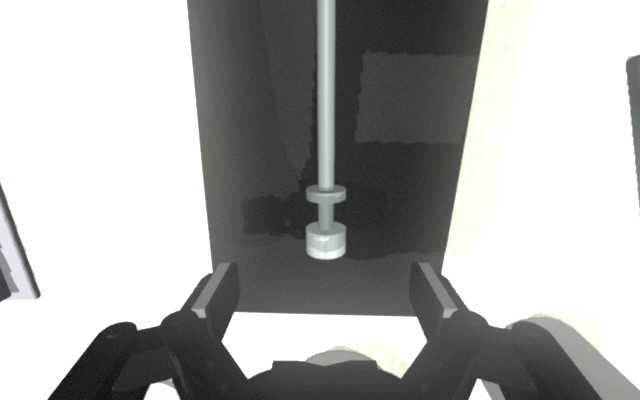

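View pics/s8z.png

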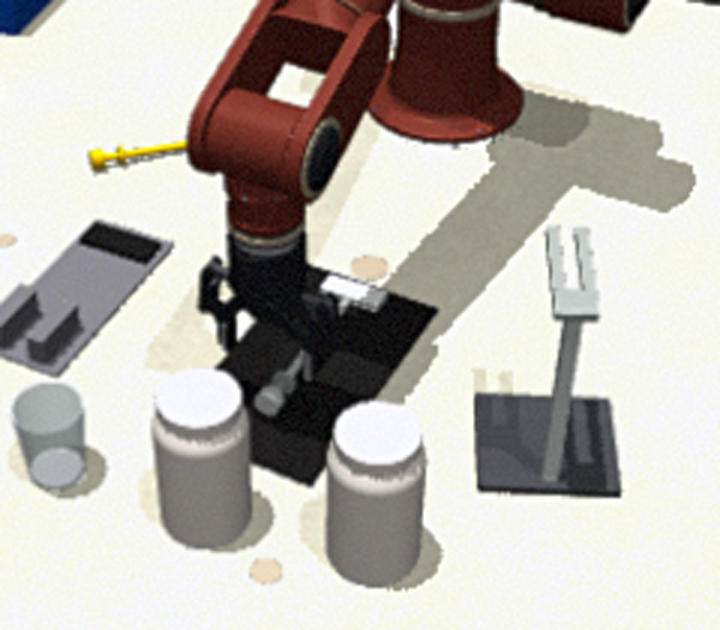

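```bash
python3 - <<'E'
from h import *
import pickle
np.set_printoptions(precision=4,suppress=True)
s=pickle.load(open('pics/w8.pkl','rb'));C=cam('wrist',s)
for v in (225,240,245,257): print(v,onz(C,(326,v),.029)[:2],onz(C,(326,v),.016)[:2])
u=np.array([np.cos(np.radians(-6.4)),np.sin(np.radians(-6.4))])
H=np.array([.6245,-.003])
for off in(-8,8):
  print(off,proj(C,[*(H+u*off*1e-3),.029]),proj(C,[*(H+u*off*1e-3),.003]))
g=s['tool_pos']+rot(s['tool_rot'])@[0,.06,0];print(g)
E
python3 -c "
from h import *
crop('pics/w8.png',280,370,170,280,5,'pics/w8z.png')"
```

```text
225 [ 0.6107 -0.0007] [ 0.6162 -0.0013]
240 [ 0.6206 -0.0018] [ 0.6269 -0.0024]
245 [ 0.624  -0.0022] [ 0.6306 -0.0028]
257 [ 0.6324 -0.0031] [ 0.6395 -0.0038]
-8 [324.8282 234.0278] [324.7202 218.2782]
8 [324.8033 257.2432] [324.7009 239.2321]
[ 0.6226 -0.0029  0.067 ]
```

View pics/w8z.png

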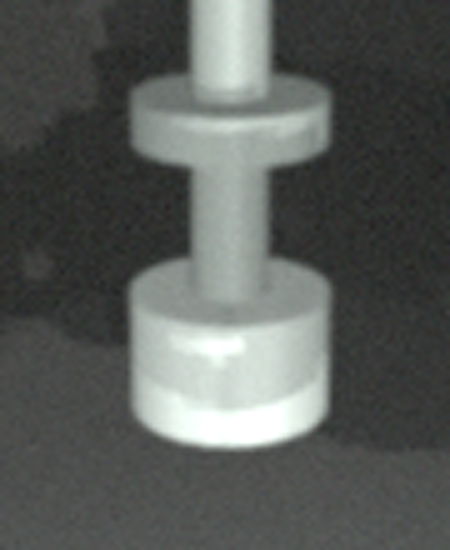

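Request:
carry_out(rows=[[[0, 0, 0, 0.05, 0.02, -0.6, 85], [0, 0, 0, 0, 0, -0.6, 85], [0, 0, 0, 0, 0, 0, 50], [0, 0, 0, 0, 0, 0, 20], [0, 0, 0, 0, 0, 0, 10]]])

```text
time: 9.6
tool_pos: [0.6253, -0.0018, 0.0841]
tool_rot: [-0.527, 0.528, 0.472, -0.471]
contact_force: [0.3, 0.0, -0.8]
gripper_width: 0.505
```

Request:
carry_out(rows=[[[0, 0, 0, 0, 0, 0, 0], [0, 0, 0, 0, 0, 0, 0], [0, 0, 0, 0, 0, 0, 0]]])

```text
time: 9.9
tool_pos: [0.6259, -0.0017, 0.0843]
tool_rot: [-0.527, 0.528, 0.472, -0.47]
contact_force: [-0.3, 0.9, 5.7]
gripper_width: 0.273
```

Request:
carry_out(rows=[[[0, 0, 0, 0, 0, 0, 40], [0, 0, 0, 0, 0, 0, 40], [0, 0, 0, 0, 0, -0.13, 40], [0, 0, 0, 0, 0, 0, 40]]])

```text
time: 10.3
tool_pos: [0.6238, -0.0018, 0.0757]
tool_rot: [0.528, -0.527, -0.471, 0.472]
contact_force: [0.2, 0.2, 0.3]
gripper_width: 0.47
```

Request:
carry_out(rows=[[[0, 0, 0, 0, 0, 0.06, 40], [0, 0, 0, 0, 0, 0, 30], [0, 0, 0, 0, 0, 0, 20]]])

```text
time: 10.6
tool_pos: [0.625, -0.0019, 0.08]
tool_rot: [-0.527, 0.527, 0.471, -0.471]
contact_force: [-0.9, 0.1, 1.4]
gripper_width: 0.278
```

Request:
carry_out(rows=[[[0, 0, 0, 0, 0, 0, 10], [0, 0, 0, 0, 0, 0, 0], [0, 0, 0, 0, 0, 0, 0]]])

```text
time: 10.9
tool_pos: [0.625, -0.0019, 0.0799]
tool_rot: [-0.527, 0.527, 0.471, -0.471]
contact_force: [-0.3, -0.4, 2.7]
gripper_width: 0.282
```

Request:
carry_out(rows=[[[0, 0, 0, 0, 0, 0.15, 0], [0, 0, 0, 0, 0, 0.3, 0], [0, 0, 0, 0, 0, 0.4, 0], [0, 0, 0, 0, 0, 0.4, 0], [0, 0, 0, -0.2, 0, 0.4, 0]]])

```text
time: 11.4
tool_pos: [0.6177, -0.0019, 0.148]
tool_rot: [-0.527, 0.528, 0.472, -0.471]
contact_force: [0.3, 0.5, -2.2]
gripper_width: 0.276
```

```bash
python3 w.py w9
```

```text
11.4 [ 0.61769468 -0.00191899  0.14795951] 0.27609383410998195
```

View pics/w9b.png

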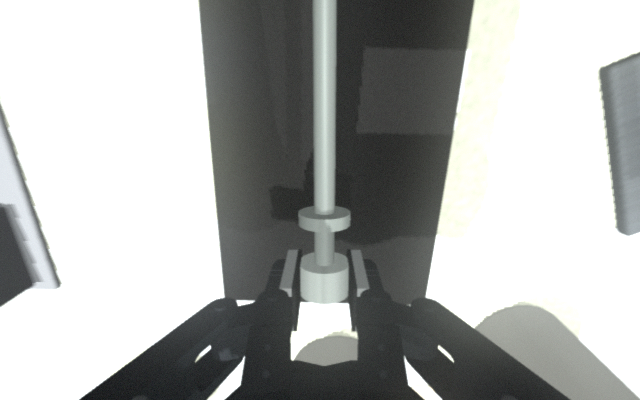

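Request:
carry_out(rows=[[[0, 0, 0, -0.3, 0, 0.5, 0], [0, 0, 0, -0.4, 0, 0.6, 0], [0, 0, 0, -0.4, 0, 0.6, 0], [0, 0, 0, -0.4, 0, 0.6, 0], [0, 0, 0, -0.4, 0, 0.6, 0]]])

```text
time: 11.95
tool_pos: [0.5401, -0.0018, 0.2632]
tool_rot: [-0.527, 0.528, 0.471, -0.471]
contact_force: [0.1, 0.3, -2.7]
gripper_width: 0.279
```

Request:
carry_out(rows=[[[0, 0, 0, -0.4, 0, 0.6, 0], [0, 0, 0, -0.3, 0, 0.6, 0], [0, 0, 0, -0.2, 0, 0.6, 0], [0, 0, 0, 0, 0, 0.5, 0], [0, 0, 0, 0, 0, 0.3, 0]]])

```text
time: 12.45
tool_pos: [0.5048, -0.0018, 0.3686]
tool_rot: [-0.526, 0.528, 0.472, -0.47]
contact_force: [0.9, 0.3, -2.1]
gripper_width: 0.274
```

```bash
python3 w.py w10; python3 - <<'E'
from h import *
cv2.imwrite('pics/s10.png',grab_frame('scene')); crop('pics/s10.png',220,460,50,300,2.4,'pics/s10z.png')
E
```

```text
12.45 [ 0.5048431  -0.00182042  0.36856088] 0.2741288181807602
```

View pics/w10b.png

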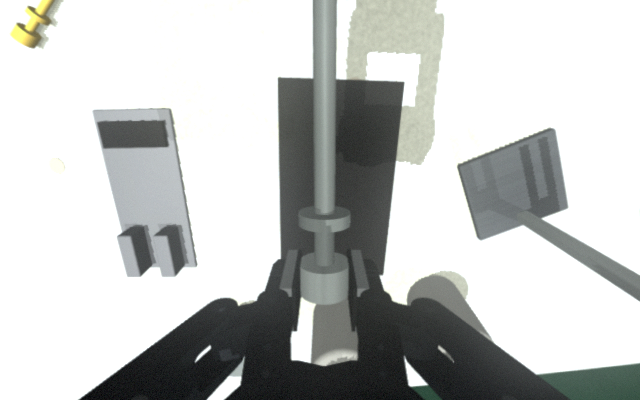

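View pics/s10z.png

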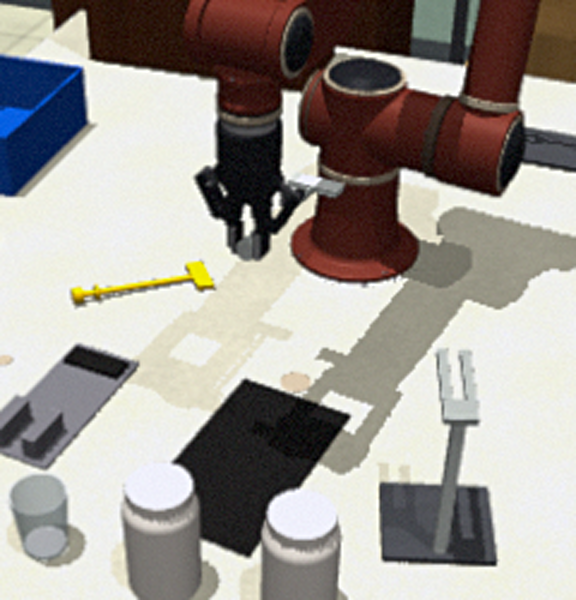

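Request:
carry_out(rows=[[[0, 0, 0, 0, 0, 0, 10], [0, 0, 0, 0, 0, 0, 15], [0, 0, 0, 0, 0, 0, 18]]])

```text
time: 12.85
tool_pos: [0.5044, -0.0018, 0.3639]
tool_rot: [0.528, -0.527, -0.471, 0.472]
contact_force: [0.3, 0.8, -1.3]
gripper_width: 0.276
```

Request:
carry_out(rows=[[[0, 0, 0, 0, 0, 0, 19], [0, 0, 0, 0, 0, 0, 20]]])

```text
time: 13.05
tool_pos: [0.5047, -0.0018, 0.3649]
tool_rot: [0.528, -0.527, -0.471, 0.471]
contact_force: [-0.5, 0.5, -1.3]
gripper_width: 0.273
```

```bash
python3 w.py w11
```

```text
13.05 [ 0.50466184 -0.00182943  0.36489448] 0.2731688042991842
```

View pics/w11b.png

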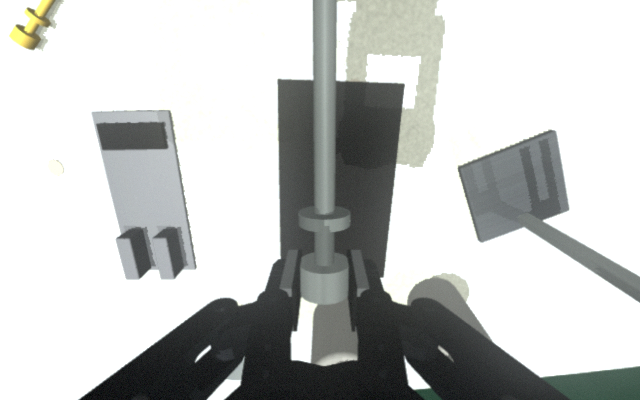

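Request:
carry_out(rows=[[[0, 0, 0, 0, 0, 0, 20.5], [0, 0, 0, 0, 0, 0, 21]]])

```text
time: 13.3
tool_pos: [0.5047, -0.0018, 0.3655]
tool_rot: [0.527, -0.527, -0.471, 0.471]
contact_force: [-0.2, -0.3, -2.3]
gripper_width: 0.279
```

```bash
python3 -c "
from h import *
s=state();print(s['gripper_width'],s['ft_torque'],s['contact_force'])"
```

```text
0.27871519758043045 [-0.03935876 -0.24482529  0.00944744] [-0.17076433 -0.28677299 -2.30070423]
```

Request:
carry_out(rows=[[[0, 0, 0, 0, 0, 0, 21.5], [0, 0, 0, 0, 0, 0, 21.5]]])

```text
time: 13.5
tool_pos: [0.5048, -0.0018, 0.3656]
tool_rot: [-0.527, 0.527, 0.471, -0.471]
contact_force: [-0.2, -0.0, -2.5]
gripper_width: 0.276
```

```bash
python3 -c "
from h import *
s=state();print(s['gripper_width'],s['ft_torque'],s['contact_force'])"; python3 w.py w12
```

```text
0.276342261115214 [-0.04303527 -0.20318507 -0.00245059] [-0.15734138 -0.00714431 -2.48887438]
13.5 [ 0.50475272 -0.00182904  0.36556336] 0.276342261115214
```

View pics/w12b.png

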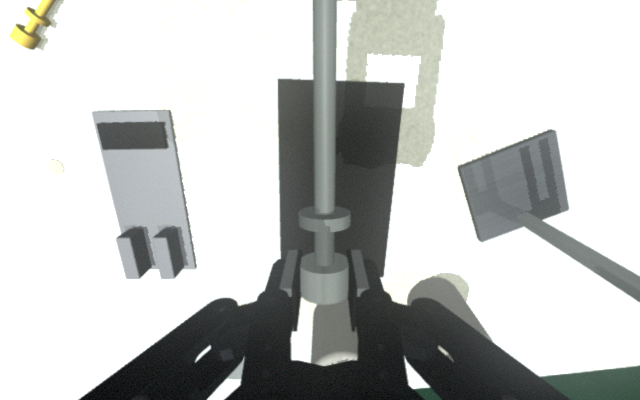

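Request:
carry_out(rows=[[[0, 0, 0, 0, 0, 0, 22], [0, 0, 0, 0, 0, 0, 22]]])

```text
time: 13.75
tool_pos: [0.5047, -0.0018, 0.3655]
tool_rot: [-0.527, 0.527, 0.471, -0.471]
contact_force: [-0.7, -0.2, -1.5]
gripper_width: 0.273
```

```bash
cat > q.py <<'E'
from h import *
s=state();print(s['time'],round(s['gripper_width']*85.4,2),s['ft_torque'].round(3),s['contact_force'].round(2))
E
python3 q.py
```

```text
13.75 23.34 [-0.05  -0.304  0.005] [-0.75 -0.17 -1.54]
```

Request:
carry_out(rows=[[[0, 0, 0, 0, 0, 0, 22.3], [0, 0, 0, 0, 0, 0, 22.3]]])

```text
time: 13.95
tool_pos: [0.5047, -0.0018, 0.3655]
tool_rot: [-0.527, 0.527, 0.471, -0.471]
contact_force: [-0.1, 0.3, -2.9]
gripper_width: 0.275
```

```bash
python3 q.py
```

```text
13.95 23.45 [-0.031 -0.244  0.024] [-0.14  0.31 -2.9 ]
```

Request:
carry_out(rows=[[[0, 0, 0, 0, 0, 0, 22.6], [0, 0, 0, 0, 0, 0, 22.6]]])

```text
time: 14.15
tool_pos: [0.5048, -0.0018, 0.3655]
tool_rot: [-0.527, 0.527, 0.471, -0.471]
contact_force: [0.5, -0.3, -1.6]
gripper_width: 0.277
```

```bash
python3 q.py
```

```text
14.15 23.66 [-0.078 -0.236 -0.021] [ 0.52 -0.26 -1.59]
```

Request:
carry_out(rows=[[[0, 0, 0, 0, 0, 0, 22.8], [0, 0, 0, 0, 0, 0, 22.8]]])

```text
time: 14.35
tool_pos: [0.5047, -0.0018, 0.3655]
tool_rot: [-0.527, 0.527, 0.471, -0.471]
contact_force: [-0.6, -0.2, -2.3]
gripper_width: 0.28
```

```bash
python3 q.py
```

```text
14.35 23.89 [-0.003 -0.193  0.029] [-0.56 -0.23 -2.34]
```

Request:
carry_out(rows=[[[0, 0, 0, 0, 0, 0, 23], [0, 0, 0, 0, 0, 0, 23]]])

```text
time: 14.55
tool_pos: [0.5047, -0.0018, 0.3655]
tool_rot: [-0.527, 0.527, 0.471, -0.471]
contact_force: [0.1, 0.2, -2.8]
gripper_width: 0.279
```

```bash
python3 q.py
```

```text
14.55 23.85 [ 0.003 -0.202  0.005] [ 0.11  0.23 -2.8 ]
```

Request:
carry_out(rows=[[[0, 0, 0, 0, 0, 0, 23.2], [0, 0, 0, 0, 0, 0, 23.2]]])

```text
time: 14.75
tool_pos: [0.5047, -0.0018, 0.3655]
tool_rot: [-0.527, 0.527, 0.471, -0.471]
contact_force: [0.8, 0.6, -3.0]
gripper_width: 0.279
```

```bash
python3 q.py
```

```text
14.75 23.84 [-0.022 -0.291 -0.004] [ 0.82  0.6  -3.03]
```

Request:
carry_out(rows=[[[0, 0, 0, 0, 0, 0, 23.4], [0, 0, 0, 0, 0, 0, 23.4]]])

```text
time: 14.95
tool_pos: [0.5047, -0.0018, 0.3655]
tool_rot: [-0.527, 0.527, 0.471, -0.471]
contact_force: [-1.1, 0.5, -1.8]
gripper_width: 0.28
```

```bash
python3 q.py; python3 w.py w13
```

```text
14.95 23.91 [-0.043 -0.21   0.024] [-1.12  0.51 -1.8 ]
14.95 [ 0.50474619 -0.00181029  0.36551927] 0.27996432227537155
```

View pics/w13b.png

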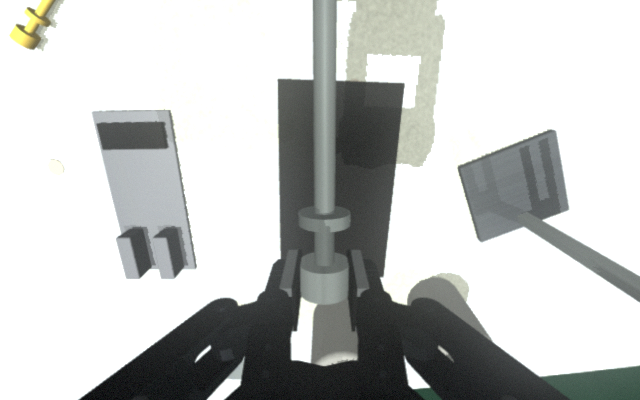

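Request:
carry_out(rows=[[[0, 0, 0, 0, 0, 0, 23.6], [0, 0, 0, 0, 0, 0, 23.6]]])

```text
time: 15.2
tool_pos: [0.5048, -0.0018, 0.3655]
tool_rot: [-0.527, 0.527, 0.471, -0.471]
contact_force: [1.3, -0.2, -1.4]
gripper_width: 0.277
```

```bash
python3 q.py
```

```text
15.2 23.67 [-0.066 -0.208  0.039] [ 1.34 -0.15 -1.4 ]
```

Request:
carry_out(rows=[[[0, 0, 0, 0, 0, 0, 23.8], [0, 0, 0, 0, 0, 0, 23.8]]])

```text
time: 15.4
tool_pos: [0.5047, -0.0018, 0.3656]
tool_rot: [-0.527, 0.527, 0.471, -0.471]
contact_force: [1.0, -1.0, -1.9]
gripper_width: 0.28
```

```bash
python3 q.py
```

```text
15.4 23.94 [-0.025 -0.248 -0.014] [ 1.   -1.02 -1.9 ]
```

Request:
carry_out(rows=[[[0, 0, 0, 0, 0, 0, 24], [0, 0, 0, 0, 0, 0, 24]]])

```text
time: 15.6
tool_pos: [0.5047, -0.0018, 0.3655]
tool_rot: [0.527, -0.527, -0.471, 0.471]
contact_force: [-0.7, -0.0, -2.0]
gripper_width: 0.282
```

```bash
python3 q.py; python3 w.py w14; cat > k.py <<'E'
import sys; from h import *
crop(f'pics/{sys.argv[1]}.png',250,400,0,330,1.8,f'pics/{sys.argv[1]}k.png')
E
python3 k.py w14
```

```text
15.6 24.11 [-0.028 -0.245  0.048] [-0.72 -0.03 -2.01]
15.6 [ 0.50473949 -0.00181993  0.36550354] 0.2823086291995542
```

View pics/w14k.png

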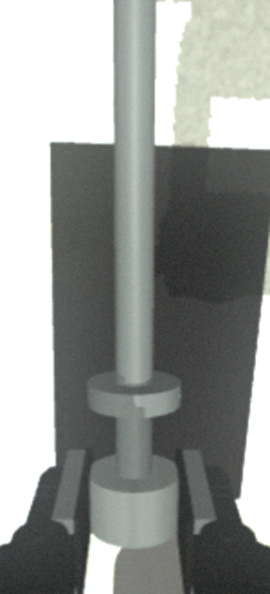

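Request:
carry_out(rows=[[[0, 0, 0, 0, 0, 0, 24.2], [0, 0, 0, 0, 0, 0, 24.2]]])

```text
time: 15.85
tool_pos: [0.5047, -0.0018, 0.3655]
tool_rot: [0.527, -0.527, -0.471, 0.471]
contact_force: [-0.6, -0.0, -1.6]
gripper_width: 0.285
```

```bash
python3 q.py
```

```text
15.85 24.38 [-0.05  -0.227  0.001] [-0.56 -0.02 -1.62]
```

Request:
carry_out(rows=[[[0, 0, 0, 0, 0, 0, 24.4], [0, 0, 0, 0, 0, 0, 24.4]]])

```text
time: 16.05
tool_pos: [0.5047, -0.0019, 0.3655]
tool_rot: [0.527, -0.527, -0.471, 0.471]
contact_force: [-0.4, -1.1, -2.0]
gripper_width: 0.283
```

```bash
python3 q.py;python3 w.py w15;python3 k.py w15
```

```text
16.05 24.14 [ 0.009 -0.256 -0.011] [-0.37 -1.13 -1.99]
16.05 [ 0.50474025 -0.00185227  0.36549745] 0.28272081467142113
```

View pics/w15k.png

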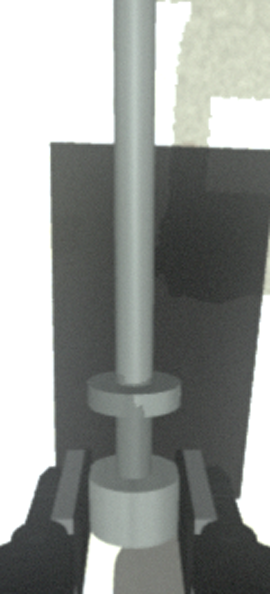

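Request:
carry_out(rows=[[[0, 0, 0, 0, 0, 0, 24.6], [0, 0, 0, 0, 0, 0, 24.6]]])

```text
time: 16.3
tool_pos: [0.5047, -0.0018, 0.3655]
tool_rot: [0.527, -0.527, -0.471, 0.471]
contact_force: [-0.0, 0.3, -2.8]
gripper_width: 0.288
```

```bash
python3 q.py
```

```text
16.3 24.62 [ 0.014 -0.175 -0.   ] [-0.03  0.33 -2.82]
```

Request:
carry_out(rows=[[[0, 0, 0, 0, 0, 0, 24.7], [0, 0, 0, 0, 0, 0, 24.7]]])

```text
time: 16.5
tool_pos: [0.5047, -0.0018, 0.3654]
tool_rot: [0.527, -0.527, -0.471, 0.471]
contact_force: [0.7, -0.1, -2.5]
gripper_width: 0.296
```

```bash
python3 q.py;python3 w.py w16;python3 k.py w16
```

```text
16.5 25.24 [ 0.019 -0.138  0.02 ] [ 0.7  -0.14 -2.53]
16.5 [ 0.50468543 -0.00182478  0.36539603] 0.2955265595081026
```

View pics/w16k.png

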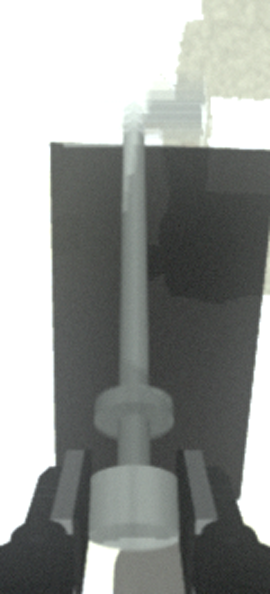

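Request:
carry_out(rows=[[[0, 0, 0, 0, 0, 0, 24.7]]])

```text
time: 16.65
tool_pos: [0.5048, -0.0018, 0.3654]
tool_rot: [-0.527, 0.527, 0.471, -0.471]
contact_force: [0.8, 0.8, -2.5]
gripper_width: 0.292
```

```bash
python3 q.py;python3 w.py w17;python3 k.py w17
```

```text
16.65 24.93 [-0.061 -0.294  0.002] [ 0.78  0.83 -2.53]
16.65 [ 0.5048095  -0.00184106  0.36542886] 0.2918913801204521
```

View pics/w17k.png

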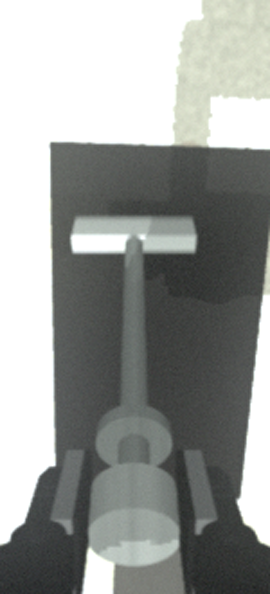

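Request:
carry_out(rows=[[[0, 0, 0, 0, 0, 0, 24.7], [0, 0, 0, 0, 0, 0, 24.7]]])

```text
time: 16.9
tool_pos: [0.5047, -0.0018, 0.3655]
tool_rot: [0.527, -0.527, -0.471, 0.471]
contact_force: [-0.2, 0.6, -3.3]
gripper_width: 0.29
```

```bash
python3 q.py;python3 w.py w18;python3 k.py w18
```

```text
16.9 24.74 [ 0.007 -0.099  0.014] [-0.17  0.62 -3.27]
16.9 [ 0.50471445 -0.00183578  0.36545916] 0.2897176285283875
```

View pics/w18k.png

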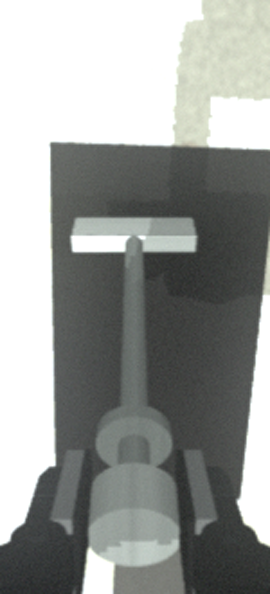

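```bash
cat > tilt.py <<'E'
from h import *
import pickle
s=pickle.load(open('pics/w18.pkl','rb'));C=cam('wrist',s);M=rot(s['tool_rot'])
piv=s['tool_pos']+M@[0,.063,0]
for a in range(0,100,5): # a: angle from vertical, toward camera
    d=np.array([0,np.cos(np.radians(a)),np.sin(np.radians(a))])
    n=np.array([0,-np.sin(np.radians(a)),np.cos(np.radians(a))])
    print(a,[proj(C,piv+M@(d*.214+n*k)).round(0)[1] for k in(-.005,.005)],[proj(C,piv+M@(d*.186+n*k)).round(0)[1] for k in(-.005,.005)],'collar',proj(C,piv+M@(d*.034)).round(0)[1])
E
python3 tilt.py
```

```text
0 [np.float64(178.0), np.float64(170.0)] [np.float64(185.0), np.float64(176.0)] collar 243.0
5 [np.float64(163.0), np.float64(154.0)] [np.float64(170.0), np.float64(161.0)] collar 239.0
10 [np.float64(147.0), np.float64(138.0)] [np.float64(156.0), np.float64(146.0)] collar 235.0
15 [np.float64(131.0), np.float64(122.0)] [np.float64(141.0), np.float64(131.0)] collar 231.0
20 [np.float64(114.0), np.float64(105.0)] [np.float64(125.0), np.float64(116.0)] collar 227.0
25 [np.float64(97.0), np.float64(88.0)] [np.float64(110.0), np.float64(100.0)] collar 224.0
30 [np.float64(79.0), np.float64(69.0)] [np.float64(94.0), np.float64(84.0)] collar 221.0
35 [np.float64(60.0), np.float64(50.0)] [np.float64(77.0), np.float64(66.0)] collar 218.0
40 [np.float64(41.0), np.float64(29.0)] [np.float64(60.0), np.float64(48.0)] collar 215.0
45 [np.float64(20.0), np.float64(8.0)] [np.float64(41.0), np.float64(29.0)] collar 213.0
50 [np.float64(-3.0), np.float64(-16.0)] [np.float64(22.0), np.float64(9.0)] collar 211.0
55 [np.float64(-28.0), np.float64(-42.0)] [np.float64(1.0), np.float64(-12.0)] collar 209.0
60 [np.float64(-55.0), np.float64(-70.0)] [np.float64(-21.0), np.float64(-35.0)] collar 208.0
65 [np.float64(-85.0), np.float64(-102.0)] [np.float64(-45.0), np.float64(-61.0)] collar 207.0
70 [np.float64(-118.0), np.float64(-138.0)] [np.float64(-71.0), np.float64(-88.0)] collar 207.0
75 [np.float64(-157.0), np.float64(-180.0)] [np.float64(-100.0), np.float64(-119.0)] collar 207.0
80 [np.float64(-202.0), np.float64(-229.0)] [np.float64(-132.0), np.float64(-154.0)] collar 208.0
85 [np.float64(-255.0), np.float64(-288.0)] [np.float64(-169.0), np.float64(-194.0)] collar 209.0
90 [np.float64(-319.0), np.float64(-359.0)] [np.float64(-211.0), np.float64(-241.0)] collar 211.0
95 [np.float64(-397.0), np.float64(-444.0)] [np.float64(-261.0), np.float64(-296.0)] collar 214.0
```

Request:
carry_out(rows=[[[0, 0, 0, 0, 0, 0, 24.8], [0, 0, 0, 0, 0, 0, 24.8]]])

```text
time: 17.15
tool_pos: [0.5047, -0.0018, 0.3655]
tool_rot: [0.527, -0.527, -0.471, 0.471]
contact_force: [0.7, -0.6, -2.9]
gripper_width: 0.29
```

```bash
python3 q.py;python3 w.py w19;python3 k.py w19
```

```text
17.15 24.78 [-0.046 -0.032  0.005] [ 0.7  -0.62 -2.92]
17.15 [ 0.50473054 -0.00182837  0.36546786] 0.2901505231026528
```

View pics/w19k.png

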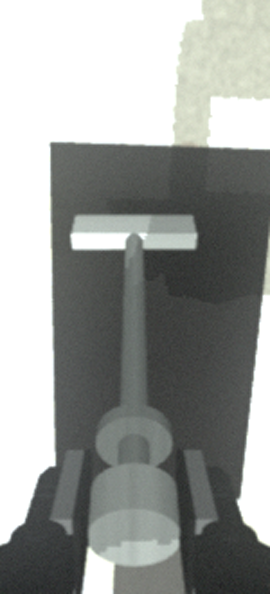

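Request:
carry_out(rows=[[[0, 0, 0, 0, 0, 0, 24.9], [0, 0, 0, 0, 0, 0, 24.9]]])

```text
time: 17.4
tool_pos: [0.5047, -0.0018, 0.3655]
tool_rot: [0.527, -0.527, -0.471, 0.471]
contact_force: [0.6, 0.0, -2.5]
gripper_width: 0.291
```

Request:
carry_out(rows=[[[0, 0, 0, 0, 0, 0, 25], [0, 0, 0, 0, 0, 0, 25]]])

```text
time: 17.6
tool_pos: [0.5048, -0.0018, 0.3655]
tool_rot: [-0.527, 0.527, 0.471, -0.471]
contact_force: [-0.8, 0.4, -2.4]
gripper_width: 0.293
```

```bash
python3 q.py;python3 w.py w20;python3 k.py w20
```

```text
17.6 25.01 [-0.003 -0.036 -0.004] [-0.75  0.39 -2.38]
17.6 [ 0.50475248 -0.00182919  0.36553377] 0.29286047379021984
```

View pics/w20k.png

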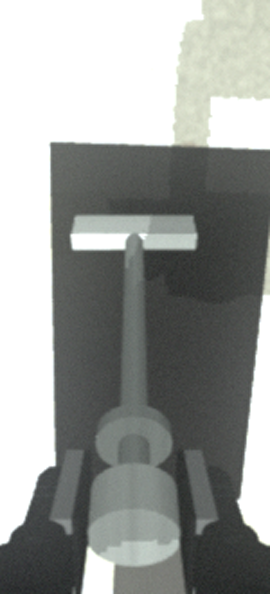

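```bash
python3 - <<'E'
from h import *
cv2.imwrite('pics/s20.png',grab_frame('scene')); crop('pics/s20.png',270,370,100,220,5,'pics/s20z.png')
E
```

```text
(no output)
```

View pics/s20z.png

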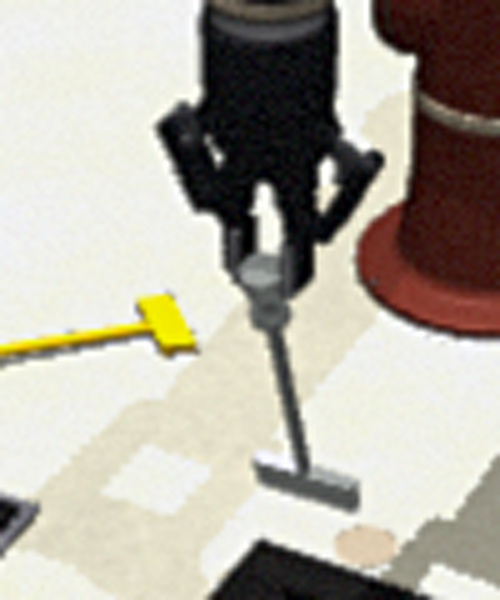

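```bash
python3 - <<'E'
from h import *
import pickle
np.set_printoptions(precision=4,suppress=True)
s=pickle.load(open('pics/w20.pkl','rb'));W=cam('wrist',s);S=cam('scene')
w=lambda u:(u[0]/1.8+250-.22,u[1]/1.8-.22); c=lambda u:(u[0]/5+270-.4,u[1]/5+100-.4)
J,e=tri(W,w((134,240)),S,c((303,468)));print(J,e)
# blade ends lower edge left/right (foot far corners)? near-face root corners
H=s['tool_pos']+rot(s['tool_rot'])@[0,.065,0];print(H)
d=H-J;print(d,np.linalg.norm(d),np.degrees(np.arctan2(np.hypot(*d[:2]),d[2])))
K,e=tri(W,w((134,440)),S,c((268,312)));print('collar',K,e)
# collar top centre ellipse
E
```

```text
[0.4538 0.0035 0.1254] [np.float64(0.00022151464103391502), np.float64(0.0002215146410338324)]
[ 0.5048 -0.0018  0.3005]
[ 0.051  -0.0053  0.1751] 0.18245428124499585 16.314926848610295
collar [ 0.5026 -0.0022  0.274 ] [np.float64(0.00032229533804481323), np.float64(0.00032229533804485947)]
```

Request:
carry_out(rows=[[[0, 0, 0, 0, 0, 0, 25.1], [0, 0, 0, 0, 0, 0, 25.1]]])

```text
time: 17.9
tool_pos: [0.5047, -0.0018, 0.3655]
tool_rot: [0.527, -0.527, -0.471, 0.471]
contact_force: [0.9, -0.3, -1.5]
gripper_width: 0.295
```

Request:
carry_out(rows=[[[0, 0, 0, 0, 0, 0, 25.2], [0, 0, 0, 0, 0, 0, 25.2]]])

```text
time: 18.1
tool_pos: [0.5047, -0.0018, 0.3655]
tool_rot: [0.527, -0.527, -0.471, 0.471]
contact_force: [0.1, -0.7, -2.3]
gripper_width: 0.298
```

```bash
python3 q.py;python3 w.py w21;python3 k.py w21
```

```text
18.1 25.47 [ 0.037 -0.012  0.007] [ 0.14 -0.71 -2.26]
18.1 [ 0.50472856 -0.00184243  0.36548748] 0.298293694180011
```

View pics/w21k.png

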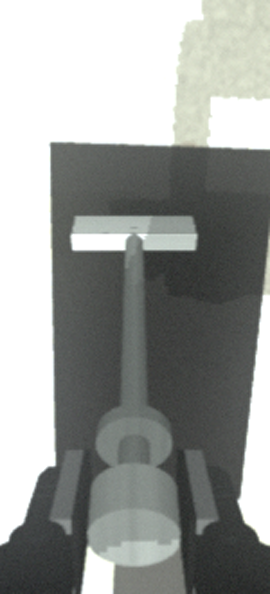

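Request:
carry_out(rows=[[[0, 0, 0, 0, 0, 0, 25.3], [0, 0, 0, 0, 0, 0, 25.3]]])

```text
time: 18.35
tool_pos: [0.5047, -0.0018, 0.3655]
tool_rot: [0.527, -0.527, -0.471, 0.471]
contact_force: [-0.5, 0.5, -1.8]
gripper_width: 0.296
```

```bash
python3 q.py;python3 w.py w22;python3 k.py w22
```

```text
18.35 25.24 [-0.024 -0.028 -0.03 ] [-0.47  0.55 -1.82]
18.35 [ 0.50474721 -0.00183123  0.36550033] 0.2955268109188667
```

View pics/w22k.png

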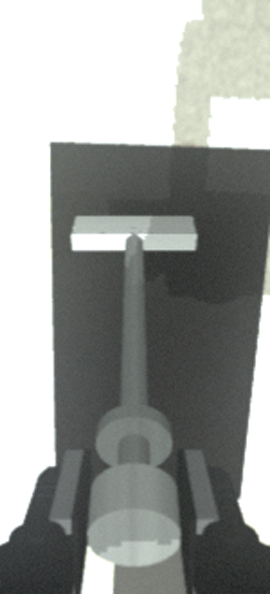

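Request:
carry_out(rows=[[[0, 0, 0, 0, 0, 0, 25.4], [0, 0, 0, 0, 0, 0, 25.4]]])

```text
time: 18.6
tool_pos: [0.5048, -0.0018, 0.3655]
tool_rot: [0.527, -0.527, -0.471, 0.471]
contact_force: [0.0, -0.0, -1.9]
gripper_width: 0.297
```

Request:
carry_out(rows=[[[0, 0, 0, 0, 0, 0, 25.5], [0, 0, 0, 0, 0, 0, 25.5]]])

```text
time: 18.8
tool_pos: [0.5047, -0.0018, 0.3655]
tool_rot: [0.527, -0.527, -0.471, 0.471]
contact_force: [-0.7, -0.8, -2.3]
gripper_width: 0.299
```

```bash
python3 q.py;python3 w.py w23;python3 k.py w23
```

```text
18.8 25.53 [ 0.018 -0.022 -0.002] [-0.71 -0.77 -2.29]
18.8 [ 0.50474248 -0.00182396  0.36549883] 0.29899133652696913
```

View pics/w23k.png

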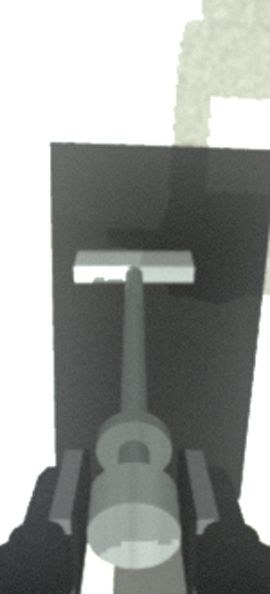

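Request:
carry_out(rows=[[[0, 0, 0, 0, 0, 0, 25.6], [0, 0, 0, 0, 0, 0, 25.6]]])

```text
time: 19.05
tool_pos: [0.5047, -0.0018, 0.3655]
tool_rot: [0.527, -0.527, -0.471, 0.471]
contact_force: [0.4, 0.3, -2.4]
gripper_width: 0.3
```

```bash
python3 q.py;python3 w.py w24;python3 k.py w24
```

```text
19.05 25.65 [ 0.032 -0.033 -0.002] [ 0.37  0.32 -2.36]
19.05 [ 0.50473382 -0.00182477  0.3654877 ] 0.3003278268371931
```

View pics/w24k.png

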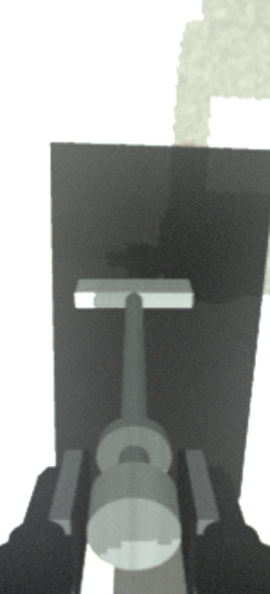

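Request:
carry_out(rows=[[[0, 0, 0, 0, 0, 0, 25.6], [0, 0, 0, 0, 0, 0, 25.6], [0, 0, 0, 0, 0, 0, 25.6]]])

```text
time: 19.4
tool_pos: [0.5047, -0.0018, 0.3655]
tool_rot: [-0.527, 0.527, 0.471, -0.471]
contact_force: [-0.5, 0.0, -2.4]
gripper_width: 0.299
```

```bash
python3 q.py;python3 w.py w25;python3 k.py w25
```

```text
19.4 25.56 [-0.022 -0.018  0.012] [-0.45  0.   -2.44]
19.4 [ 0.50473716 -0.00183814  0.36550141] 0.2992580538879529
```

View pics/w25k.png

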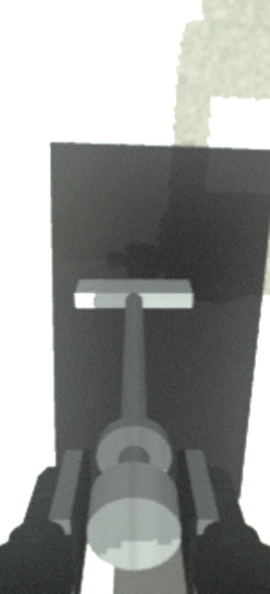

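```bash
python3 - <<'E'
from h import *
cv2.imwrite('pics/s25.png',grab_frame('scene')); crop('pics/s25.png',270,370,100,220,5,'pics/s25z.png')
E
```

```text
(no output)
```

View pics/s25z.png

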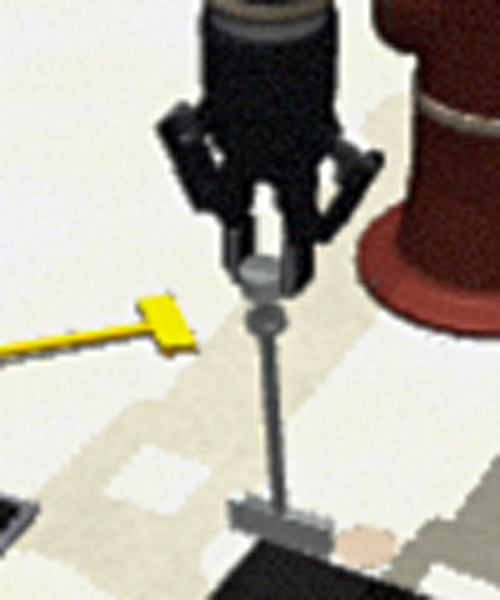

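```bash
python3 - <<'E'
from h import *
import pickle
np.set_printoptions(precision=4,suppress=True)
s=pickle.load(open('pics/w25.pkl','rb'));W=cam('wrist',s);S=cam('scene')
w=lambda u:(u[0]/1.8+250-.22,u[1]/1.8-.22); c=lambda u:(u[0]/5+270-.4,u[1]/5+100-.4)
J,e=tri(W,w((134,297)),S,c((279,508)));print(J,e)
H=s['tool_pos']+rot(s['tool_rot'])@[0,.065,0];d=H-J;print(d,np.linalg.norm(d),np.degrees(np.arctan2(np.hypot(*d[:2]),d[2])))
E
```

```text
[ 0.4876 -0.0003  0.1173] [np.float64(0.0002594082720000209), np.float64(0.0002594082719999898)]
[ 0.0171 -0.0015  0.1832] 0.18399855372135773 5.3523927032357665
```

Request:
carry_out(rows=[[[0, 0, 0, 0, 0, 0, 25], [0, 0, 0, 0, 0, 0, 24], [0, 0, 0, 0, 0, 0, 22], [0, 0, 0, 0, 0, 0, 15], [0, 0, 0, 0, 0, 0, 0]]])

```text
time: 20.0
tool_pos: [0.5047, -0.0018, 0.3655]
tool_rot: [-0.527, 0.527, 0.471, -0.471]
contact_force: [-0.9, 1.1, -2.1]
gripper_width: 0.276
```

Request:
carry_out(rows=[[[0, 0, 0, 0, 0, 0, 0], [0, 0, 0, 0, 0, 0, 0], [0, 0, 0, 0, 0, 0, 0], [0, 0, 0, 0, 0, 0, 0]]])

```text
time: 20.4
tool_pos: [0.5048, -0.0018, 0.3655]
tool_rot: [-0.527, 0.527, 0.471, -0.471]
contact_force: [0.7, 0.8, -2.5]
gripper_width: 0.276
```

```bash
python3 q.py;python3 w.py w26
```

```text
20.4 23.61 [ 0.005 -0.027  0.016] [ 0.65  0.84 -2.53]
20.4 [ 0.50475603 -0.00181942  0.36551024] 0.2764944891767213
```

View pics/w26b.png

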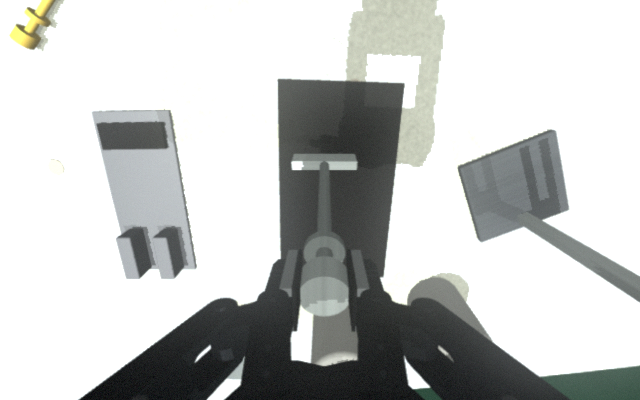

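Request:
carry_out(rows=[[[0, 0, 0.4, -0.1, 0.4, 0, 0], [0, 0, 0.8, -0.13, 0.7, -0.06, 0], [0, 0, 0.8, -0.13, 0.8, -0.06, 0], [0, 0, 0.8, -0.13, 0.8, -0.06, 0], [0, 0, 0.8, -0.13, 0.8, -0.06, 0]]])

```text
time: 20.95
tool_pos: [0.4796, 0.1393, 0.3559]
tool_rot: [-0.463, 0.464, 0.534, -0.534]
contact_force: [-0.4, 0.6, -1.9]
gripper_width: 0.277
```

Request:
carry_out(rows=[[[0, 0, 0.8, -0.13, 0.8, -0.06, 0], [0, 0, 0.8, -0.13, 0.8, -0.06, 0], [0.18, -0.62, 0.5, -0.13, 0.7, -0.06, 0], [0.18, -0.62, 0, -0.1, 0.28, 0, 0], [0, 0, 0, 0, 0, 0, 0]]])

```text
time: 21.45
tool_pos: [0.4593, 0.2426, 0.3486]
tool_rot: [-0.404, 0.441, 0.592, -0.54]
contact_force: [0.1, 0.5, -2.6]
gripper_width: 0.275
```

```bash
python3 q.py;python3 w.py w27; python3 - <<'E'
from h import *
np.set_printoptions(precision=4,suppress=True)
M=rot(state()['tool_rot']);print(np.degrees(np.arctan2(M[1,0],M[0,0])));print(M)
cv2.imwrite('pics/s27.png',grab_frame('scene')); crop('pics/s27.png',330,450,120,300,3.3,'pics/s27z.png')
E
```

```text
21.45 23.52 [-0.039  0.083 -0.015] [ 0.1   0.49 -2.59]
21.45 [0.45933928 0.24260636 0.34861528] 0.2754657136672268
106.46712013759188
[[-0.2835  0.0855 -0.9552]
 [ 0.959   0.0253 -0.2823]
 [ 0.     -0.996  -0.0892]]
```

View pics/w27b.png

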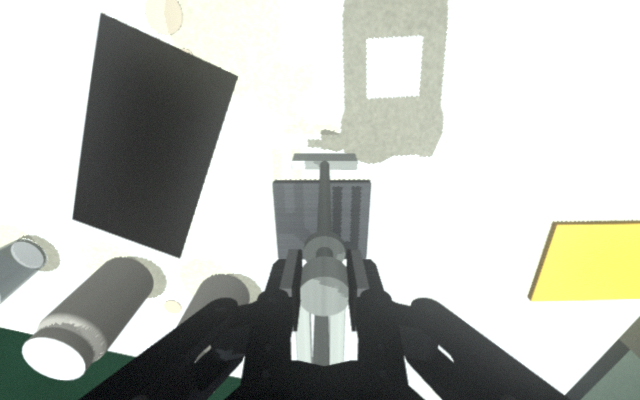

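View pics/s27z.png

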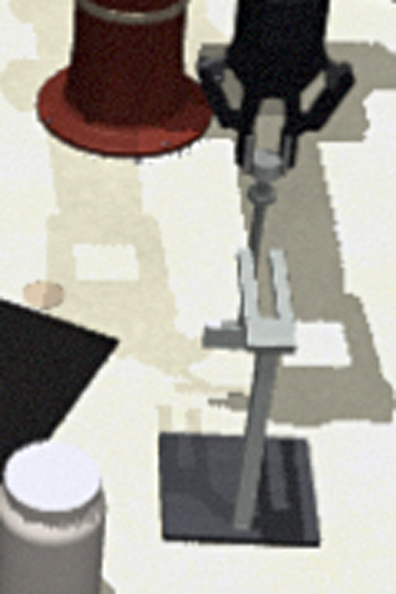

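```bash
python3 -c "
from h import *
crop('pics/w27.png',280,370,220,370,4,'pics/w27z.png')"
```

```text
(no output)
```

View pics/w27z.png

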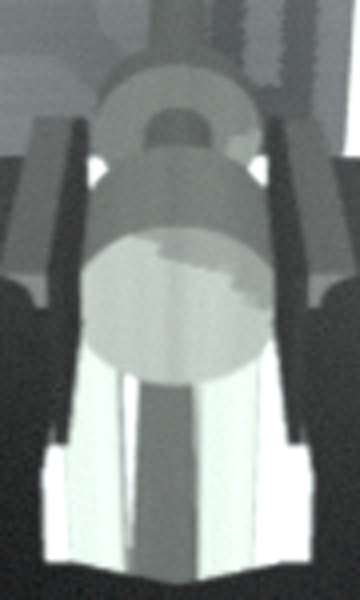

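```bash
python3 - <<'E'
from h import *
import pickle
np.set_printoptions(precision=4,suppress=True)
s=pickle.load(open('pics/w27.pkl','rb'));W=cam('wrist',s);M=rot(s['tool_rot'])
o=lambda u:(u[0]/4+280-.375,u[1]/4+220-.375)
for v,l,r in((400,119,193),(480,122,197),(550,125,198)):
    a=onz(W,o((l,v)),.235);b=onz(W,o((r,v)),.235);m=(a+b)/2
    print(v,np.linalg.norm(a-b),m, 'tool lateral', (M.T@(m-s['tool_pos']))[0])
# head: centre col
H=s['tool_pos']+M@[0,.064,0];print(H,proj(W,H), proj(W,H-[0,0,.034]))
print('head u', [ (x/4+280-.375) for x in (81,274)], 'collar u',[ (x/4+280-.375) for x in (92,264)])
E
```

```text
400 0.014365884506272712 [0.5452 0.2637 0.235 ] tool lateral -0.004271255317078219
480 0.01512802081835809 [0.5657 0.2704 0.235 ] tool lateral -0.0037069994280732816
550 0.015248549090149867 [0.5851 0.2765 0.235 ] tool lateral -0.003398533095048281
[0.4648 0.2443 0.2849] [324.3955 272.6944] [324.2617 238.4348]
head u [299.875, 348.125] collar u [302.625, 345.625]
```

Request:
carry_out(rows=[[[0, 0, 0, 0.34, -0.02, 0, 0], [0, 0, 0, 0.4, 0.15, 0, 0], [0, 0, 0, 0, 0, 0, 0], [0, 0, 0, 0, 0, 0, 0]]])

```text
time: 21.95
tool_pos: [0.4907, 0.2457, 0.3484]
tool_rot: [-0.405, 0.442, 0.59, -0.54]
contact_force: [-0.6, 0.2, -2.8]
gripper_width: 0.277
```

```bash
python3 q.py;python3 w.py w28; python3 - <<'E'
from h import *
crop('pics/w28.png',280,370,220,370,4,'pics/w28z.png')
cv2.imwrite('pics/s28.png',grab_frame('scene')); crop('pics/s28.png',380,430,150,240,6,'pics/s28z.png')
E
```

```text
21.95 23.62 [-0.021  0.046  0.012] [-0.59  0.24 -2.78]
21.95 [0.4906886  0.24569832 0.34839463] 0.27660116121449946
```

View pics/w28z.png

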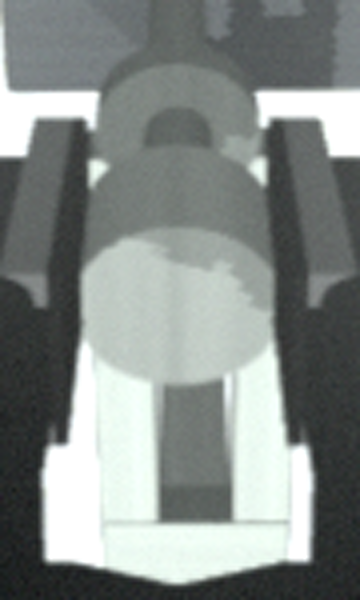

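View pics/s28z.png

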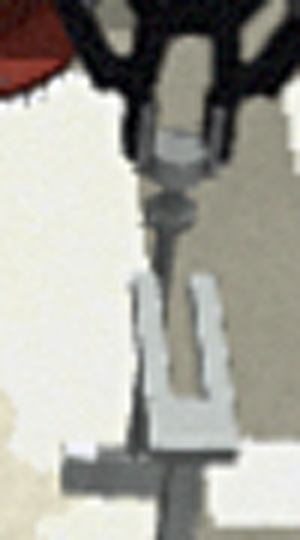

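```bash
cat > slot.py <<'E'
from h import *
import pickle,sys
np.set_printoptions(precision=4,suppress=True)
def run(n,L):
    s=pickle.load(open(f'pics/{n}.pkl','rb'));W=cam('wrist',s);M=rot(s['tool_rot'])
    o=lambda u:(u[0]/4+280-.375,u[1]/4+220-.375)
    print(np.degrees(np.arctan2(M[1,0],M[0,0])),M[:,1])
    for v,l,r in L:
        a=onz(W,o((l,v)),.235);b=onz(W,o((r,v)),.235);m=(a+b)/2
        print(v,np.linalg.norm(a-b),m, 'tool lateral', (M.T@(m-s['tool_pos']))[0])
    H=s['tool_pos']+M@[0,.064,0];print(H,proj(W,H), proj(W,H-[0,0,.034]))
E
python3 -c "
from slot import *
run('w28',[(400,154,230),(480,156,233),(520,157,234)])"
```

```text
106.28612238394832 [ 0.0848  0.025  -0.9961]
400 0.014726472592806348 [0.5742 0.273  0.235 ] tool lateral 0.0027115913799130777
480 0.01549985353305338 [0.5947 0.2796 0.235 ] tool lateral 0.0033449858474875593
520 0.01580853347979361 [0.6055 0.2831 0.235 ] tool lateral 0.0036295781708687133
[0.4961 0.2473 0.2846] [324.3962 272.6935] [324.2901 238.4999]
```

Request:
carry_out(rows=[[[0, 0, 0, 0.23, 0.1, 0, 0], [0, 0, 0, 0.23, 0.1, 0, 0], [0, 0, 0, 0, 0, 0, 0], [0, 0, 0, 0, 0, 0, 0]]])

```text
time: 22.45
tool_pos: [0.5085, 0.2547, 0.3485]
tool_rot: [-0.404, 0.442, 0.591, -0.54]
contact_force: [0.5, 0.9, -2.0]
gripper_width: 0.274
```

```bash
python3 q.py;python3 w.py w29; python3 - <<'E'
from h import *
crop('pics/w29.png',280,370,220,370,4,'pics/w29z.png')
cv2.imwrite('pics/s29.png',grab_frame('scene')); crop('pics/s29.png',380,430,150,240,6,'pics/s29z.png')
E
```

```text
22.45 23.37 [-0.048  0.077 -0.021] [ 0.54  0.86 -2.05]
22.45 [0.50848232 0.2547334  0.34853251] 0.2736701896285557
```

View pics/w29z.png

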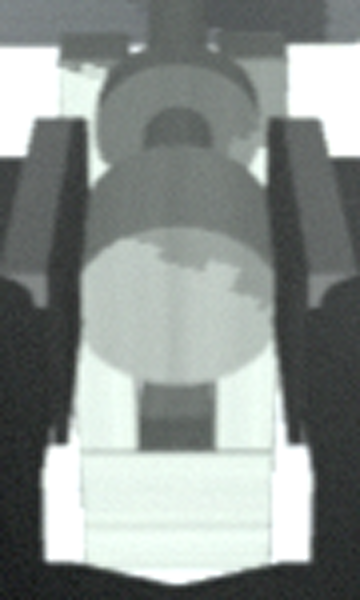

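View pics/s29z.png

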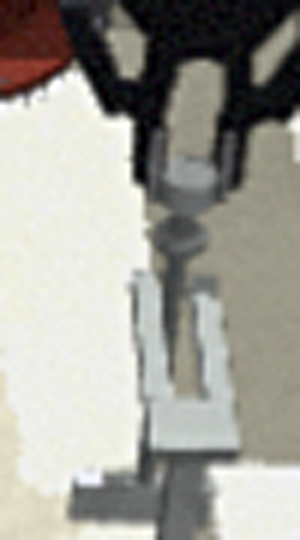

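```bash
python3 -c "
from slot import *
run('w29',[(450,137,216),(50,129,219)])"
```

```text
106.3882842658054 [ 0.0855  0.0256 -0.996 ]
450 0.015692474387756433 [0.6058 0.2831 0.235 ] tool lateral -0.0002826701360634577
50 0.015039186147069668 [0.5185 0.2569 0.235 ] tool lateral -0.0007577707265308395
[0.514  0.2564 0.2848] [324.3947 272.6931] [324.2799 238.4614]
```

Request:
carry_out(rows=[[[0, 0, 0, 0.2, 0.05, 0, 0], [0, 0, 0, 0.25, 0.07, 0, 0], [0, 0, 0, 0.25, 0.075, 0, 0]]])

```text
time: 22.85
tool_pos: [0.5372, 0.2626, 0.3488]
tool_rot: [-0.404, 0.442, 0.591, -0.54]
contact_force: [-0.7, -0.4, -2.0]
gripper_width: 0.278
```

Request:
carry_out(rows=[[[0, 0, 0, 0.25, 0.075, 0, 0], [0, 0, 0, 0.25, 0.075, 0, 0], [0, 0, 0, 0, 0, 0, 0], [0, 0, 0, 0, 0, 0, 0]]])

```text
time: 23.25
tool_pos: [0.5565, 0.2684, 0.3484]
tool_rot: [-0.405, 0.442, 0.591, -0.54]
contact_force: [0.4, 0.6, -2.6]
gripper_width: 0.274
```

```bash
python3 q.py;python3 w.py w30; python3 - <<'E'
from h import *
crop('pics/w30.png',280,370,180,370,3.1,'pics/w30z.png')
cv2.imwrite('pics/s30.png',grab_frame('scene')); crop('pics/s30.png',380,430,150,240,6,'pics/s30z.png')
E
```

```text
23.25 23.41 [-0.061  0.114  0.06 ] [ 0.43  0.62 -2.64]
23.25 [0.55653027 0.26839954 0.34839405] 0.27407419092048674
```

View pics/w30z.png

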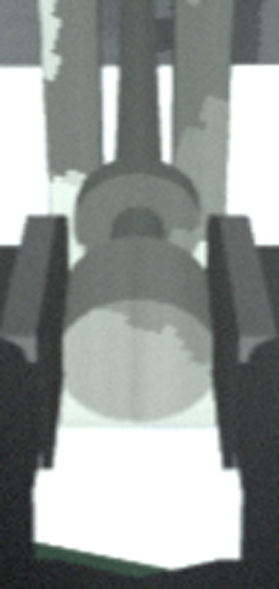

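View pics/s30z.png

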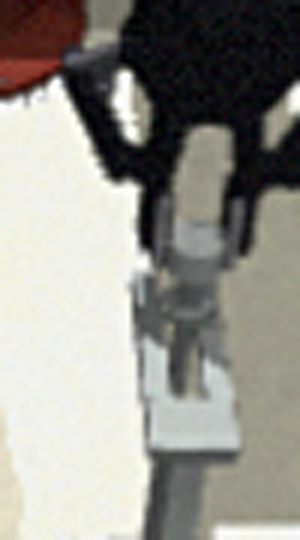

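Request:
carry_out(rows=[[[0, 0, 0, 0, 0, -0.1, 0], [0, 0, 0, 0, 0, -0.1, 0], [0, 0, 0, 0, 0, -0.1, 0], [0, 0, 0, 0, 0, 0, 0]]])

```text
time: 23.75
tool_pos: [0.5559, 0.2682, 0.3354]
tool_rot: [-0.405, 0.442, 0.591, -0.541]
contact_force: [-0.4, -0.4, -2.2]
gripper_width: 0.278
```

Request:
carry_out(rows=[[[0, 0, 0, 0, 0, -0.04, 0], [0, 0, 0, 0, 0, 0, 0]]])

```text
time: 23.95
tool_pos: [0.5563, 0.2683, 0.335]
tool_rot: [-0.404, 0.442, 0.591, -0.54]
contact_force: [-0.1, 0.3, -2.6]
gripper_width: 0.272
```

Request:
carry_out(rows=[[[0, 0, 0, 0, 0, -0.03, 0], [0, 0, 0, 0, 0, 0, 0], [0, 0, 0, 0, 0, 0, 0]]])

```text
time: 24.25
tool_pos: [0.5564, 0.2684, 0.334]
tool_rot: [-0.404, 0.442, 0.591, -0.54]
contact_force: [-0.0, 0.1, -2.7]
gripper_width: 0.277
```

```bash
python3 q.py;python3 w.py w31; python3 - <<'E'
from h import *
crop('pics/w31.png',280,370,180,370,3.1,'pics/w31z.png')
cv2.imwrite('pics/s31.png',grab_frame('scene')); crop('pics/s31.png',380,430,150,240,6,'pics/s31z.png')
E
```

```text
24.25 23.68 [-0.025  0.075  0.037] [-0.    0.06 -2.74]
24.25 [0.55637009 0.26837809 0.33396187] 0.2772589040129071
```

View pics/w31z.png

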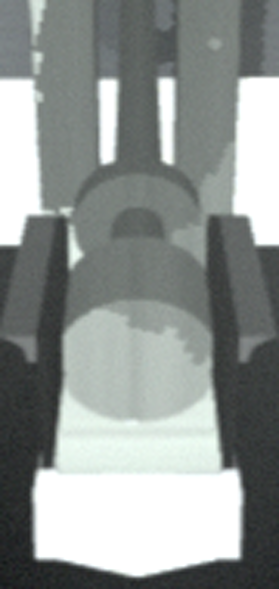

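View pics/s31z.png

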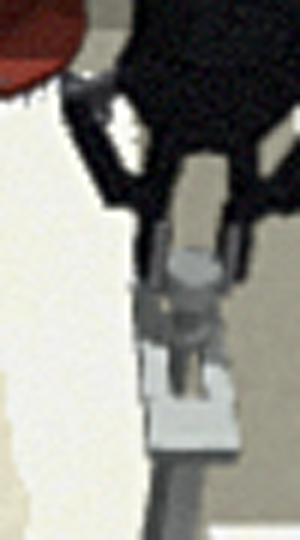

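Still full weight; go on in 1.5 mm steps.

Request:
carry_out(rows=[[[0, 0, 0, 0, 0, -0.04, 0], [0, 0, 0, 0, 0, 0, 0]]])

```text
time: 24.55
tool_pos: [0.5563, 0.2684, 0.3322]
tool_rot: [-0.404, 0.442, 0.591, -0.54]
contact_force: [0.4, 0.1, -2.2]
gripper_width: 0.277
```

Request:
carry_out(rows=[[[0, 0, 0, 0, 0, -0.03, 0], [0, 0, 0, 0, 0, 0, 0]]])

```text
time: 24.75
tool_pos: [0.5565, 0.2684, 0.332]
tool_rot: [-0.404, 0.442, 0.591, -0.54]
contact_force: [-0.5, -1.0, 0.7]
gripper_width: 0.274
```

Request:
carry_out(rows=[[[0, 0, 0, 0, 0, 0, 24], [0, 0, 0, 0, 0, 0, 25], [0, 0, 0, 0, 0, 0, 26], [0, 0, 0, 0, 0, 0, 28], [0, 0, 0, 0, 0, 0, 32]]])

```text
time: 25.25
tool_pos: [0.5563, 0.2684, 0.3308]
tool_rot: [-0.404, 0.442, 0.591, -0.54]
contact_force: [0.1, 0.2, 0.3]
gripper_width: 0.377
```

Request:
carry_out(rows=[[[0, 0, 0, 0, 0, 0, 50], [0, 0, 0, 0, 0, 0, 60], [0, 0, 0, 0, 0, 0, 60], [0, 0, 0, 0, 0, 0, 60]]])

```text
time: 25.65
tool_pos: [0.5563, 0.2684, 0.3311]
tool_rot: [-0.404, 0.442, 0.591, -0.54]
contact_force: [0.7, -0.1, -0.3]
gripper_width: 0.699
```

```bash
python3 q.py;python3 w.py w32; python3 - <<'E'
from h import *
cv2.imwrite('pics/s32.png',grab_frame('scene')); crop('pics/s32.png',360,450,150,300,4,'pics/s32z.png')
E
```

```text
25.65 59.68 [-0.062  0.043 -0.018] [ 0.69 -0.11 -0.3 ]
25.65 [0.55633799 0.26837398 0.33106537] 0.6988679525055471
```

View pics/w32b.png

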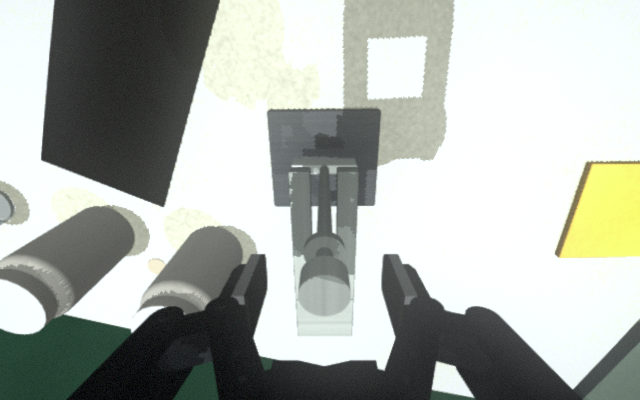

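View pics/s32z.png

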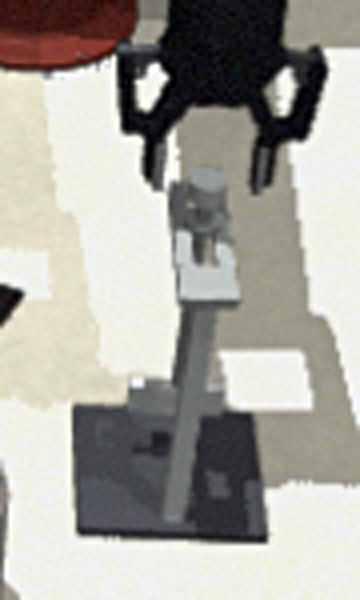

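Request:
carry_out(rows=[[[0, 0, 0, 0, 0, 0.4, 60], [0, 0, 0, 0, 0, 0.8, 60], [0, 0, 0, 0, 0, 0.9, 60], [0, 0, 0, -0.5, -0.15, 0.6, 60], [0, 0, 0, 0, 0, 0, 60]]])

```text
time: 26.25
tool_pos: [0.5362, 0.2625, 0.447]
tool_rot: [-0.402, 0.444, 0.594, -0.537]
contact_force: [0.5, -0.7, 0.4]
gripper_width: 0.699
```

Request:
carry_out(rows=[[[0, 0, 0, 0, 0, 0, 60], [0, 0, 0, 0, 0, 0, 60], [0, 0, 0, 0, 0, 0, 60], [0, 0, 0, 0, 0, 0, 60], [0, 0, 0, 0, 0, 0, 60]]])

```text
time: 26.75
tool_pos: [0.5364, 0.2624, 0.438]
tool_rot: [-0.405, 0.442, 0.591, -0.54]
contact_force: [-0.4, -0.5, -0.1]
gripper_width: 0.7
```

```bash
python3 q.py;python3 w.py w33; python3 - <<'E'
from h import *
cv2.imwrite('pics/s33.png',grab_frame('scene')); crop('pics/s33.png',230,450,150,320,3.4,'pics/s33z.png')
E
python3 -c "
from h import *
crop('pics/w33.png',270,380,130,330,3,'pics/w33z.png')"
```

```text
26.75 59.75 [ 0.016 -0.001  0.036] [-0.36 -0.46 -0.12]
26.75 [0.53639975 0.26236019 0.43797316] 0.6997046519516599
```

View pics/w33z.png

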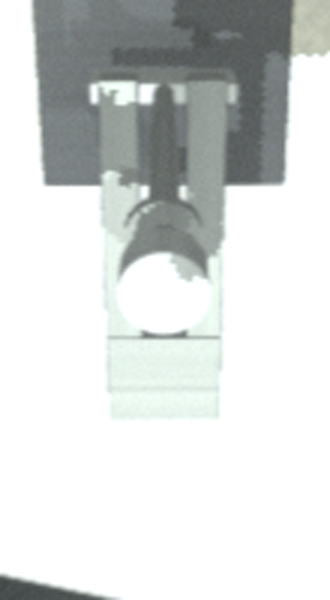

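View pics/s33z.png

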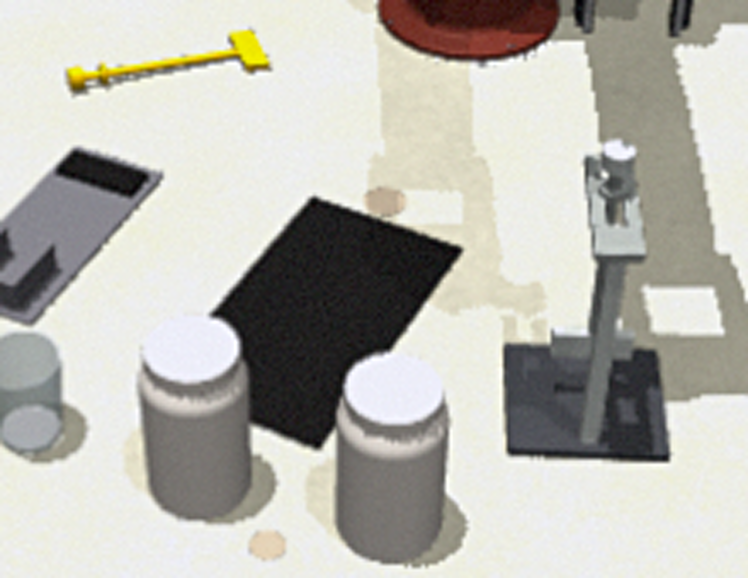

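```bash
python3 - <<'E'
from h import *
import pickle
np.set_printoptions(precision=4,suppress=True)
s=pickle.load(open('pics/w33.pkl','rb'));W=cam('wrist',s);S=cam('scene')
o=lambda u:(u[0]/3+270-.33,u[1]/3+130-.33); c=lambda u:(u[0]/3.4+230-.35,u[1]/3.4+150-.35)
H=onz(W,o((165,292)),.277);print('headtop',H, tri(W,o((165,292)),S,c((619,150))))
J=onz(W,o((163,91)),.083);print('blade root',J)  # shaft meets blade
d=H-J; print(np.degrees(np.arctan2(np.hypot(*d[:2]),d[2])))
seat=np.array([.5664,.2712]);a=np.radians(16.6);v=H[:2]-seat
print('fork frame',v@[np.cos(a),np.sin(a)],v@[-np.sin(a),np.cos(a)])
E
```

```text
headtop [0.5671 0.2719 0.277 ] (array([0.5669, 0.2722, 0.2773]), [np.float64(0.0002881758361315558), np.float64(0.0002881758361316371)])
blade root [0.5651 0.2709 0.083 ]
0.6631110008372124
fork frame 0.0009023222017115661 0.00047427457972143037
```

Plumb (0.7°), centred in the slot, and the triangulated head height (277.3 mm) matches a seated collar (277 mm). Handing in.

```bash
python3 -c "
from plant import *
print(job_done())"
```

```text
the job is handed in; nothing more can be done
None
```

I lifted the paddle from the tray by its shaft, laid it flat on the mat and let go. I then took it by the head, eased the grip in small steps until it hung 5° from plumb, gripped it firmly again, and hung it by the collar in the fork. I handed in at about 27 s of the 72 s allowed; no verdict was reported.

**Last checks:**
- **Fit in the fork:** the paddle is 0.7° off plumb, 0.5 mm from the slot's middle line and 1 mm from the seat along it. The head top triangulates to 277.3 mm, against 277 mm expected with the collar seated.
- **Let go:** the wrist force is near zero, and the gripper is open and well above the paddle.
- **Bystanders:** by eye, the bottles and beaker stand upright where they were. I did not measure them again.

**What I could not confirm:**
- **Eased grip force:** finger force is not in the readings. I judged it to be about 3 N from how the paddle swung and held, so it is an estimate.
- **Moment sensor against the cameras:** while the paddle was still stuck at a slant, the cameras gave about 16° and the noisy moment readings suggested about 6°. I went by the cameras and eased further until two views agreed on 5°.

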